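Load the coupon drying station

TASK

Get the drying station ready and start it: seat the slotted rack flat and square in the station's middle pocket and one desiccant cartridge, vents up, in each small pocket, and take every steel coupon hanging on the drip stand up and off its peg and stand it on its lower edge, hole end up and fully down in a slot of its own in the seated rack. Only when everything is in place, press the start button fully down, and leave it all so; do not knock over any of the bottles or jars.

Things in the scene. Friction and masses are not known exactly. Their poses are not given: they have to be found in the camera images.
- dryer: Drying station, fixed: white base slab 150 (its x) x 260 (its y) x 24 high with three rectangular pockets 12 deep sunk in its top, and on its far (+x) side a grey control box 50 x 260, 45 high. Origin: underside of the slab, under the centre of the middle pocket; z up.
- rack_pocket (a point): Centre of the floor of the middle pocket (114 along the station's x, 64 along its y), 12 above the table; axes as the station's. Takes the slotted rack with about 2 mm of play each side.
- pocket_a (a point): Centre of the floor of the small pocket on the station's +y side, 90 from the middle pocket's centre (74 along the station's x, 44 along its y), 12 above the table; axes as the station's. Takes one cartridge with about 2 mm of play each side.
- pocket_b (a point): The same on the station's -y side.
- start (a joint): Start button on the control box: 0 released, 0.006 m fully down (takes about 5 N, springs back). It counts as pressed beyond 0.004.
- start_top (a point): Centre of the top face of the round start button (28 across), pressed straight down.
- rack: Slotted rack, loose: white plastic block 110 (its x) x 60 (its y) x 40 high, 0.14 to 0.28 kg. Three slots across it at x = -38, 0 and +38, each 12 wide (x) and 48 long (y), 34 deep, closed at both ends, floor 6 above the underside; fits the pocket either way round. Origin: centre of its underside, z up. Can be gripped across its 60 mm width.
- stand: Fixed drip stand: foot 130 x 260 x 10 and a bar along its y carrying four 6 mm steel pegs (y = -93, -31, 31, 93) that point to its -x, towards the robot. Peg tops 100 above the table, the last 8 mm rising 5 to the tip. Tips 30 before (-x) the origin, bar 42 behind it, 16 thick, top no higher than the pegs. Origin: on the table under the line of hanging coupons; z up.
- coupon1: Steel coupon 1 (may be absent): plate 8 thick (its x), 44 wide (y), 100 tall (z), 0.22 kg, faces alike; 20 x 20 hole 58 to 78 above its lower edge. Hangs by it on a stand peg, square to it, lower edge 22 above the table; comes off when raised 6 to 12 mm and drawn 40 mm to the stand's -x. Grip it across its thickness above the hole. Origin: middle of its lower edge.
- coupon2: Steel coupon 2 (may be absent): plate 8 thick (its x), 44 wide (y), 100 tall (z), 0.22 kg, faces alike; 20 x 20 hole 58 to 78 above its lower edge. Hangs by it on a stand peg, square to it, lower edge 22 above the table; comes off when raised 6 to 12 mm and drawn 40 mm to the stand's -x. Grip it across its thickness above the hole. Origin: middle of its lower edge.
- coupon3: Steel coupon 3 (may be absent): plate 8 thick (its x), 44 wide (y), 100 tall (z), 0.22 kg, faces alike; 20 x 20 hole 58 to 78 above its lower edge. Hangs by it on a stand peg, square to it, lower edge 22 above the table; comes off when raised 6 to 12 mm and drawn 40 mm to the stand's -x. Grip it across its thickness above the hole. Origin: middle of its lower edge.
- coupon4: Steel coupon 4 (may be absent): plate 8 thick (its x), 44 wide (y), 100 tall (z), 0.22 kg, faces alike; 20 x 20 hole 58 to 78 above its lower edge. Hangs by it on a stand peg, square to it, lower edge 22 above the table; comes off when raised 6 to 12 mm and drawn 40 mm to the stand's -x. Grip it across its thickness above the hole. Origin: middle of its lower edge.
- cartridge1: Desiccant cartridge 1, loose: grey plastic block 70 (its x) x 40 (its y) x 34 high with dark vents on top, 0.08 to 0.15 kg; fits either small pocket, either way round. Origin: centre of its underside, z up. Can be gripped across its 40 mm width.
- cartridge2: Desiccant cartridge 2, loose: grey plastic block 70 (its x) x 40 (its y) x 34 high with dark vents on top, 0.08 to 0.15 kg; fits either small pocket, either way round. Origin: centre of its underside, z up. Can be gripped across its 40 mm width.
- bottle1: Bystander, loose bottle: clear sample jar 60 across, 100 tall. Origin: centre of its underside, z up. To be left standing.
- bottle2: Bystander, loose bottle: clear sample jar 60 across, 100 tall. Origin: centre of its underside, z up. To be left standing.
- bottle3: Bystander, loose bottle: clear sample jar 52 across, 75 tall. Origin: centre of its underside, z up. To be left standing.
There are look-alikes about, which are no part of the job. What is shaped like the cartridge2 but orange or yellow is not meant.

How it is judged:
On the way, in this order (a step that is already met when the one before it is completed fails the run):
1. the rack and both cartridges are seated in their pockets and every coupon stands in a slot (horizontal distance between rack and rack_pocket below 0.0045 m and z of rack in the frame of rack_pocket below 0.003 m and angle between rack's own z axis and vertical below 0.06 rad and angle between the x axis of rack and the x axis of dryer, either way round below 0.1 rad and linear speed of each of rack, coupon1, coupon2, coupon3, coupon4 below 0.02 m/s and (((horizontal distance between cartridge1 and pocket_a below 0.0045 m and z of cartridge1 in the frame of pocket_a below 0.003 m and angle between cartridge1's own z axis and vertical below 0.06 rad and angle between the x axis of cartridge1 and the x axis of dryer, either way round below 0.1 rad and linear speed of cartridge1 below 0.02 m/s) and (horizontal distance between cartridge2 and pocket_b below 0.0045 m and z of cartridge2 in the frame of pocket_b below 0.003 m and angle between cartridge2's own z axis and vertical below 0.06 rad and angle between the x axis of cartridge2 and the x axis of dryer, either way round below 0.1 rad and linear speed of cartridge2 below 0.02 m/s)) or ((horizontal distance between cartridge1 and pocket_b below 0.0045 m and z of cartridge1 in the frame of pocket_b below 0.003 m and angle between cartridge1's own z axis and vertical below 0.06 rad and angle between the x axis of cartridge1 and the x axis of dryer, either way round below 0.1 rad and linear speed of cartridge1 below 0.02 m/s) and (horizontal distance between cartridge2 and pocket_a below 0.0045 m and z of cartridge2 in the frame of pocket_a below 0.003 m and angle between cartridge2's own z axis and vertical below 0.06 rad and angle between the x axis of cartridge2 and the x axis of dryer, either way round below 0.1 rad and linear speed of cartridge2 below 0.02 m/s))) and x of coupon1 in the frame of rack between -0.055 and 0.055 m and y of coupon1 in the frame of rack between -0.008 and 0.008 m and z of coupon1 in the frame of rack between 0 and 0.011 m and angle between each of coupon1, coupon2, coupon3, coupon4's own z axis and vertical below 0.2 rad and x of coupon2 in the frame of rack between -0.055 and 0.055 m and y of coupon2 in the frame of rack between -0.008 and 0.008 m and z of coupon2 in the frame of rack between 0 and 0.011 m and x of coupon3 in the frame of rack between -0.055 and 0.055 m and y of coupon3 in the frame of rack between -0.008 and 0.008 m and z of coupon3 in the frame of rack between 0 and 0.011 m and x of coupon4 in the frame of rack between -0.055 and 0.055 m and y of coupon4 in the frame of rack between -0.008 and 0.008 m and z of coupon4 in the frame of rack between 0 and 0.011 m), for 0.2 s.
2. the start button is pressed down (value of joint start above 0.004 m), for 0.05 s.
At the end, for the whole second after the job is handed in: Rack in the middle pocket, cartridges in the small ones: within 4.5 mm of centre, 3 mm of the floor, level to 0.06 rad, square to 0.1 rad; each coupon in a rack slot, hole end up, within 0.2 rad of upright and 5 mm of the slot floor; all at rest, button released (all of step 1 and value of joint start below 0.002 m); the robot touches nothing.
It fails at once if a bottle or jar is knocked over (angle between any of bottle1, bottle2, bottle3's own z axis and vertical above 0.6 rad).
Of coupon1, coupon2, coupon3, coupon4 only 2 to 3 are there at a start; the rules pass over those that are not, and their reading is None.
At some moment in a run one of rack, cartridge1, cartridge2 may be knocked a few centimetres aside while the robot is not near it.
It also fails if it takes over 200 s, if anything falls off the work surface, if the arm or the gripper's body presses on something with over 40 N, if the wrist force passes 120 N, or if a joint passes its speed limit or range.

ROBOT

A 6-joint arm with a two-finger parallel gripper is mounted at the origin on the work surface. World frame = base frame: x ahead of the robot, y to its left, z up, the work surface at z = 0. Lengths are in m, angles in rad, forces in N, time in s.
With the tool pointing down it reaches from about 0.275 to 0.825 m from the base axis. Payload 4.9 kg.
Tool frame: the origin (TCP) lies on the centre line of the jaws, within the pads' length; the fingertips stand 8 mm ahead of it and the grasp point (between the pads) lies 11 mm behind it; z points along the fingers, y is the line along which they close (so a half turn about z gives the same grasp; the last joint's range is limited). The gripper opens to 85 mm and grips with 20 to 120 N. Pads are 22 mm wide; open, the fingers measure 114 mm over their backs; the gripper's body (76 mm by 85 mm) begins 54 mm behind the grasp point. The pads swing forward as they close: fully open they stand 13 mm farther back than shut.
Start: joints at [-1.263, 0.326, -0.193, 1.052, 0, 1.437], TCP at [0.235, -0.497, 0.239] pointing down, gripper open.
Joint ranges: [-2.65, 2.65], [-0.97, 1.79], [-1.3, 1.35], [-1.93, 2.1], [-1.47, 1.37], [-3.14, 3.14]. Speed limits (rad/s): [2.57, 2.57, 3.14, 3.14, 3.14, 3.14].

INTERFACE

Orientations are given as a rotation vector (axis times angle).
In Python, from cell import ctrl gives the robot as it stands.
- The arm moves only by the tool move_arm, never from a script. Its argument "moves" is one flat list of numbers, 4 for each row, row after row: the shift along the world's x, y, z in units of 0.5 m (1.0 is 0.5 m), then the turn about the world's z in units of 90 degrees (1.0 is 90 degrees). In form: [x, y, z, roll, x, y, z, roll, ...]. A call has 1 to 12 rows; each row is the pose to reach, as a shift and turn from the pose commanded when the call began; what a row does not reach only later rows make up. A row lasts 1/10 s, in which the tool goes at most 50 mm and 8.59 degrees, less where a joint would pass 70% of its speed; a pose out of reach is approached as far as the arm can. A call with a number of a shift or a turn outside -1 to 1 is refused whole. A call with a gripper value outside its range is refused whole. "jaw" is the opening, from -1 (shut) to 1 (fully open), set as the call begins (left out, the last holds). The fingers move at their own pace and stop on an object; "grip_force" is the grip in N (left out, the last holds). Time passes only in rows, so rows that repeat a pose let the fingers close. It gives the time, the measured TCP pose, the force, the opening and the grip force at its end, in the units of the state.
- ctrl.observe(): the state, without advancing time (a new reading comes with each control period).
- ctrl.camera(name): name is "side" or "top" or "wrist"; returns the picture (420x560x3 uint8, red, green, blue); there is no depth.
- ctrl.camera_info(name): a dict with "vfov" (degrees; the focal length in pixels is half the picture's height over the tangent of half this angle, whatever the lens; pixels are square), "cx", "cy" (the principal point, pixels), "k1" (the pictures are not rectified: a ray, as slopes to the right and down, at radius r is drawn at 1 + k1 r^2 times it, then the intrinsics apply), "T" (4x4, takes a point from camera to world coordinates). Camera axes: x right, y down, z forward; pixel columns grow to the right and rows downward; lengths in m; the calibration is good to about 2 mm. A picture is of the moment at which its call begins: read the wrist's pose just before it. camera_info takes no time and is no camera call; for the wrist camera it gives the pose at the moment of the call.
- ctrl.hand_in(): hands the job in; it is judged then, once.
The state is a dict: "time_s": time; "q": joint angles; "joint_velocities": joint speeds; "joint_torque": joint torques, N m; "tool_pos": TCP position; "orientation": TCP orientation; "wrist_force": force on the tool from outside, world axes, zero at the start; "ft_torque": the same for the moment, N m; "finger_gap": opening from 0.0 (shut) to 1.0 (fully open); "grip_force": force on a finger pad.
Only numpy, scipy, OpenCV 4.12 (cv2) and the standard library are available. Lean on these libraries where they do the work, as an engineer would, in place of code of your own. Each camera call takes 0.05 s, during which the arm holds its last target. There are 200 camera calls.

## Working session

There is one attempt and no reset: what is moved stays moved. The work goes in short steps, Python scripts to look and compute and a tool call to move; the robot and the scene stay as the last step left them, time stands still between calls to the robot, and variables do not carry over. Pictures are saved under pics/ and viewed, at most 14 in all, crops included, and the job is handed in when it is done.

Besides the shell and the picture viewer there is one more tool, called by a JSON object that holds its "method" and its "body", one argument or row to a line. move_arm: Moves the arm, as the interface text tells. Its arguments: {"type":"object","properties":{"moves":{"type":"array"},"jaw":{"type":"number"},"grip_force":{"type":"number"}},"required":["moves"]}

```bash
mkdir -p pics; ls; cat > h.py <<'E'
import numpy as np, cv2
from cell import ctrl
def snap(n,f=None):
    I=ctrl.camera_info(n); im=ctrl.camera(n)
    if f: cv2.imwrite('pics/'+f+'.png',im[:,:,::-1])
    return im,I
def K(I):
    f=210/np.tan(np.radians(I['vfov'])/2); return f
def ray(I,u,v):
    f=K(I); d=np.array([(u-I['cx'])/f,(v-I['cy'])/f]); s=d.copy()
    for _ in range(20): s=d/(1+I['k1']*(s@s))
    T=np.array(I['T']); return T[:3,3],T[:3,:3]@np.array([s[0],s[1],1])
def onz(I,u,v,z):
    o,d=ray(I,u,v); return o+d*(z-o[2])/d[2]
def proj(I,p):
    T=np.array(I['T']); c=T[:3,:3].T@(np.array(p)-T[:3,3]); s=c[:2]/c[2]
    s=s*(1+I['k1']*(s@s)); return s*K(I)+[I['cx'],I['cy']]
def st():
    o=ctrl.observe(); print({k:np.round(o[k],3).tolist() for k in ('time_s','tool_pos','orientation','wrist_force','finger_gap','grip_force','q')})
E
python3 - <<'E'
from h import *
st()
for n in('top','side','wrist'):
    im,I=snap(n,n+'0'); print(n,{k:np.round(v,3).tolist() for k,v in I.items()})
E
```

```text
pics
{'time_s': 0.0, 'tool_pos': [0.235, -0.497, 0.239], 'orientation': [-3.064, -0.688, 0.0], 'wrist_force': [0.683, -0.199, 0.374], 'finger_gap': 1.002, 'grip_force': 0.0, 'q': [-1.263, 0.327, -0.194, 1.052, -0.0, 1.437]}
top {'vfov': 53.298, 'cx': 280.53, 'cy': 208.279, 'k1': -0.09, 'T': [[-0.024, -0.994, 0.102, 0.423], [-1.0, 0.025, 0.001, -0.006], [-0.004, -0.102, -0.995, 1.028], [0.0, 0.0, 0.0, 1.0]]}
side {'vfov': 49.265, 'cx': 277.228, 'cy': 206.451, 'k1': -0.042, 'T': [[-0.956, -0.188, 0.225, 0.28], [-0.293, 0.657, -0.694, 0.794], [-0.017, -0.73, -0.683, 0.82], [0.0, 0.0, 0.0, 1.0]]}
wrist {'vfov': 71.925, 'cx': 278.194, 'cy': 213.315, 'k1': -0.044, 'T': [[0.428, -0.858, -0.283, 0.307], [-0.904, -0.407, -0.134, -0.463], [-0.0, 0.313, -0.95, 0.373], [0.0, 0.0, 0.0, 1.0]]}
```

View pics/top0.png

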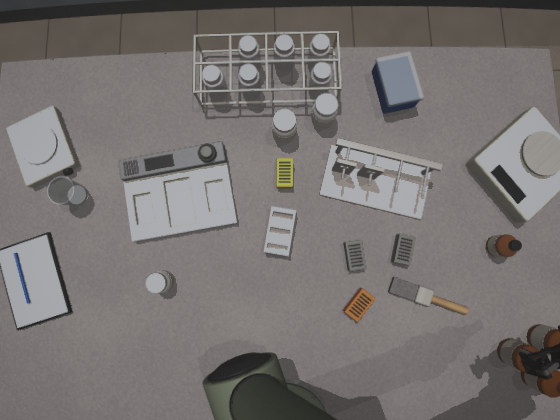

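View pics/side0.png

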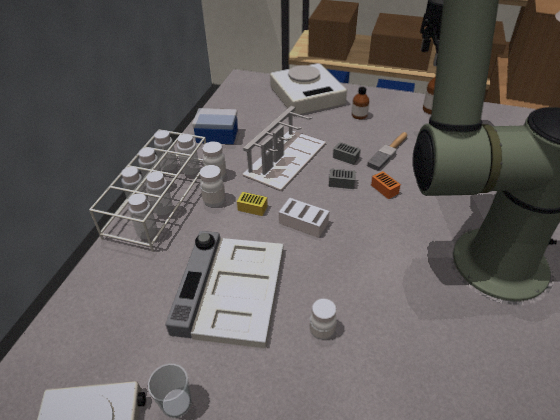

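The top view shows the station at about (180,195) with its control box at (172,160). The rack is at (281,231) and the stand at (375,182), with coupons on its two left pegs.

Cartridge candidates are grey at (355,255), grey at (403,250), yellow at (285,172) and orange at (360,305). The two grey ones fit, because yellow and orange are excluded. I'll confirm that in one enlarged crop.

```bash
python3 - <<'E'
import cv2
a=cv2.imread('pics/top0.png'); s=cv2.imread('pics/side0.png')
A=cv2.resize(a[130:325,262:445],None,fx=3,fy=3,interpolation=cv2.INTER_CUBIC)
cv2.imwrite('pics/c1.png',A)
B=cv2.resize(a[135:245,115:245],None,fx=3,fy=3,interpolation=cv2.INTER_CUBIC)
C=cv2.resize(s[100:240,230:400],None,fx=2.3,fy=2.3,interpolation=cv2.INTER_CUBIC)
import numpy as np
H=max(B.shape[0],C.shape[0]); f=lambda m:cv2.copyMakeBorder(m,0,H-m.shape[0],0,0,0)
m=np.hstack([f(B),f(C)]);print(m.shape); cv2.imwrite('pics/c2.png',m)
E
```

```text
(330, 781, 3)
```

View pics/c1.png

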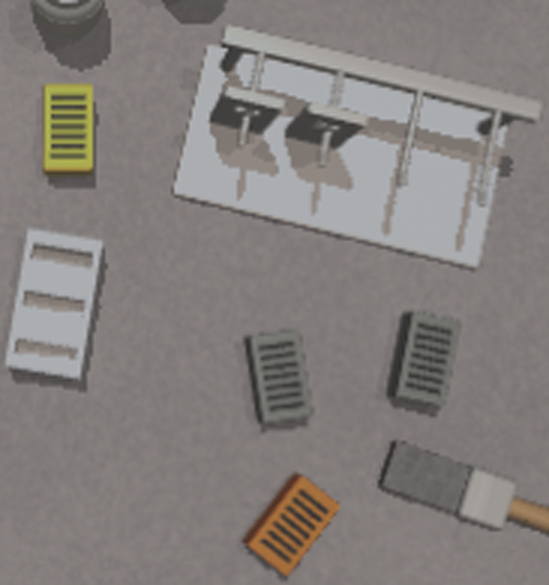

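View pics/c2.png

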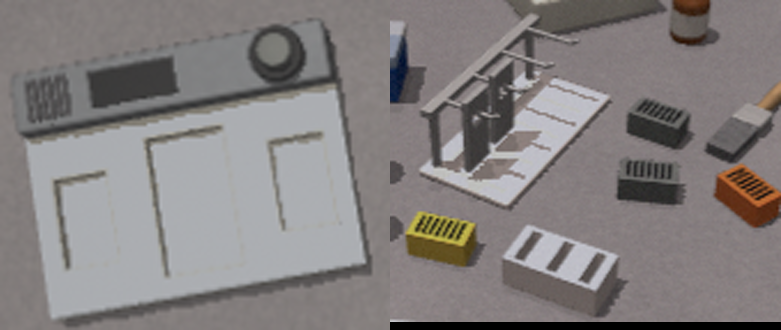

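The crop confirms the two grey cartridges, vents up, and two coupons, on the stand's y=+93 and +31 pegs. The other two pegs are empty. Next I'll take coarse poses from the top view.

```bash
cat >> h.py <<'E'
def rects(mask,amin=150,amax=1e9):
    m=cv2.morphologyEx(mask.astype(np.uint8)*255,cv2.MORPH_CLOSE,np.ones((3,3)))
    cs,_=cv2.findContours(m,cv2.RETR_EXTERNAL,cv2.CHAIN_APPROX_NONE)
    return [(cv2.minAreaRect(c),cv2.contourArea(c),c) for c in cs if amin<cv2.contourArea(c)<amax]
def boxw(I,r,z):
    # rect corners -> world: centre, long dir yaw, L, W
    b=np.array([onz(I,u,v,z) for u,v in cv2.boxPoints(r)])[:,:2]
    c=b.mean(0); e1=(b[1]-b[0]+b[2]-b[3])/2; e2=(b[3]-b[0]+b[2]-b[1])/2
    if np.linalg.norm(e1)<np.linalg.norm(e2): e1,e2=e2,e1
    return c,np.degrees(np.arctan2(e1[1],e1[0])),np.linalg.norm(e1),np.linalg.norm(e2)
E
python3 - <<'E'
from h import *
from scipy.spatial.transform import Rotation as R
im=cv2.imread('pics/top0.png')[:,:,::-1].astype(int); I=ctrl.camera_info('top')
for n,(u,v) in dict(table=(300,330),racktop=(283,228),slab=(200,225),cartR=(405,262),cartL=(356,264),vent=(405,249),box=(180,160),foot=(360,192),coup=(343,165),slot=(282,230)).items(): print(n,im[v,u])
print(R.from_rotvec(ctrl.observe()['orientation']).as_matrix().round(3).tolist())
for r,a,c in rects(im.min(2)>150,400):
    print(np.round(r[0]),a,[np.round(x,4) for x in boxw(I,r,0.03)])
mask=(im[:,:,1]>=im[:,:,0]-1)&(im.max(2)<130)
for r,a,c in rects(mask,200,1500): print('g',np.round(r[0]),a,[np.round(x,4) for x in boxw(I,r,0.034)])
E
```

```text
table [128 122 121]
racktop [159 161 164]
slab [171 174 178]
cartR [112 112 107]
cartL [96 96 94]
vent [60 59 59]
box [128 129 130]
foot [171 173 177]
coup [74 73 71]
slot [129 122 116]
[[0.904, 0.428, -0.0], [0.428, -0.904, 0.001], [0.0, -0.001, -1.0]]
[ 31. 281.] 3955.0 [array([0.3616, 0.6112]), np.float64(-162.1674), np.float64(0.2006), np.float64(0.1376)]
[279. 231.] 1088.5 [array([ 0.4718, -0.001 ]), np.float64(-10.8383), np.float64(0.1102), np.float64(0.0596)]
[179. 202.] 6022.5 [array([0.5462, 0.2412]), np.float64(-81.4883), np.float64(0.26), np.float64(0.1445)]
[380. 178.] 4298.0 [array([ 0.5926, -0.2496]), np.float64(-105.0977), np.float64(0.2723), np.float64(0.1452)]
[531. 163.] 3856.5 [array([ 0.6258, -0.6381]), np.float64(-52.6782), np.float64(0.2232), np.float64(0.2019)]
[ 39. 145.] 3038.0 [array([0.7021, 0.6034]), np.float64(-156.3584), np.float64(0.1753), np.float64(0.1373)]
[266.  64.] 5542.0 [array([0.8936, 0.0236]), np.float64(-88.9162), np.float64(0.3728), np.float64(0.1737)]
g [541. 363.] 860.5 [array([ 0.1339, -0.6266]), np.float64(-87.2367), np.float64(0.105), n
[... 197 characters left out ...]
), np.float64(0.0702), np.float64(0.0453)]
g [ 34. 281.] 354.0 [array([0.3626, 0.6033]), np.float64(-162.7075), np.float64(0.2105), np.float64(0.1505)]
g [ 66. 190.] 899.5 [array([0.5822, 0.523 ]), np.float64(-147.0301), np.float64(0.1006), np.float64(0.0881)]
g [508. 184.] 468.0 [array([ 0.5718, -0.5678]), np.float64(-141.6714), np.float64(0.1042), np.float64(0.0332)]
g [387.  93.] 593.5 [array([ 0.8064, -0.2774]), np.float64(-133.769), np.float64(0.1445), np.float64(0.0937)]
g [318.  74.] 333.5 [array([ 0.8605, -0.1068]), np.float64(-11.8042), np.float64(0.1287), np.float64(0.0668)]
g [283.  58.] 202.0 [array([ 0.9038, -0.0204]), np.float64(-1.4492), np.float64(0.0698), np.float64(0.0502)]
```

{"method": "move_arm", "body": {
  "moves": [0.474, 0.992, -0.08, -0.4, 0.474, 0.992, -0.08, -0.4, 0.474, 0.992, -0.08, -0.4, 0.474, 0.992, -0.08, -0.4, 0.474, 0.992, -0.08, -0.4, 0.474, 0.992, -0.08, -0.4, 0.474, 0.992, -0.08, -0.4, 0.474, 0.992, -0.08, -0.4, 0.474, 0.992, -0.08, -0.4, 0.474, 0.992, -0.08, -0.4, 0.474, 0.992, -0.08, -0.4, 0.474, 0.992, -0.08, -0.4],
  "jaw": 1
}}

```text
time_s: 1.35
tool_pos: [0.472, -0.0038, 0.1988]
orientation: [-3.123, 0.262, -0.001]
wrist_force: [-0.6, -0.3, 0.2]
finger_gap: 1.002
grip_force: 0.0
```

{"method": "move_arm", "body": {
  "moves": [0, 0, 0, 0, 0, 0, 0, 0]
}}

```text
time_s: 1.55
tool_pos: [0.4703, -0.0089, 0.1991]
orientation: [-3.124, 0.28, 0.001]
wrist_force: [0.1, -0.7, 1.0]
finger_gap: 1.002
grip_force: 0.0
```

```bash
python3 - <<'E'
from h import *
st(); im,I=snap('wrist','w1'); 
for t,z in ((165,.04),(150,.04)):
  for r,a,c in rects(im.min(2)>t,1500): print(t,np.round(r[0]),np.round(r[1]),a,[np.round(x,4) for x in boxw(I,r,z)])
E
```

```text
{'time_s': 1.55, 'tool_pos': [0.47, -0.009, 0.199], 'orientation': [-3.124, 0.28, 0.001], 'wrist_force': [0.113, -0.692, 1.019], 'finger_gap': 1.002, 'grip_force': 0.0, 'q': [-0.179, 0.214, -0.455, 0.902, 0.005, 3.141]}
165 [271. 192.] [59. 92.] 4597.0 [array([ 0.475 , -0.0025]), np.float64(-12.2366), np.float64(0.0992), np.float64(0.0618)]
165 [ 62. 155.] [148. 187.] 20450.0 [array([0.5502, 0.21  ]), np.float64(-82.6638), np.float64(0.2202), np.float64(0.1467)]
165 [461.  58.] [210.  97.] 10917.0 [array([ 0.5721, -0.2045]), np.float64(-104.2993), np.float64(0.2067), np.float64(0.0834)]
150 [271. 192.] [59. 92.] 4676.5 [array([ 0.475 , -0.0026]), np.float64(-12.2783), np.float64(0.0992), np.float64(0.0622)]
150 [ 63. 153.] [149. 188.] 20716.0 [array([0.5514, 0.2091]), np.float64(-83.0934), np.float64(0.22), np.float64(0.1476)]
150 [460.  58.] [210.  97.] 11343.0 [array([ 0.5719, -0.2044]), np.float64(-104.3191), np.float64(0.207), np.float64(0.0837)]
```

View pics/w1.png

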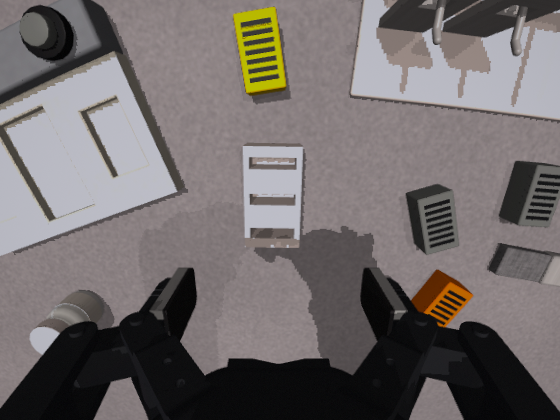

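The wrist view shows the rack at (271,192), and joint 6 is at its limit. I'll turn half a turn the other way so the camera sits on the near side.

{"method": "move_arm", "body": {
  "moves": [0, 0, 0, 0.1, 0, 0, 0, 0.2, 0, 0, 0, 0.3, 0, 0, 0, 0.4, 0, 0, 0, 0.5, 0, 0, 0, 0.6, 0, 0, 0, 0.7, 0, 0, 0, 0.8, 0, 0, 0, 0.9, 0, 0, 0, 1.0, 0, 0, 0, 1.0, 0, 0, 0, 1.0]
}}

```text
time_s: 2.8
tool_pos: [0.4705, -0.0099, 0.1995]
orientation: [-2.41, -2.009, 0.006]
wrist_force: [0.2, 0.4, 0.6]
finger_gap: 1.003
grip_force: 0.0
```

{"method": "move_arm", "body": {
  "moves": [0, 0, 0, 0.1, 0, 0, 0, 0.2, 0, 0, 0, 0.3, 0, 0, 0, 0.4, 0, 0, 0, 0.5, 0, 0, 0, 0.6, 0, 0, 0, 0.7, 0, 0, 0, 0.8, 0, 0, 0, 0.9, 0, 0, 0, 1.0, 0, 0, 0, 1.0, 0, 0, 0, 1.0]
}}

```text
time_s: 4.0
tool_pos: [0.4706, -0.0092, 0.1994]
orientation: [-0.284, -3.128, 0.009]
wrist_force: [0.3, -0.3, -0.2]
finger_gap: 1.001
grip_force: 0.0
```

```bash
python3 - <<'E'
from h import *
st(); im,I=snap('wrist','w2'); 
for t,z in ((165,.04),(150,.04),(130,.04)):
  for r,a,c in rects(im.min(2)>t,1500): print(t,np.round(r[0]),np.round(r[1]),a,[np.round(x,4) for x in boxw(I,r,z)])
E
```

```text
{'time_s': 4.0, 'tool_pos': [0.471, -0.009, 0.199], 'orientation': [-0.284, -3.128, 0.009], 'wrist_force': [0.316, -0.31, -0.195], 'finger_gap': 1.001, 'grip_force': 0.0, 'q': [-0.173, 0.215, -0.454, 0.902, -0.006, 0.008]}
165 [ 98. 288.] [151.  54.] 5207.5 [array([ 0.5418, -0.2471]), np.float64(75.252), np.float64(0.187), np.float64(0.0793)]
165 [288. 200.] [91. 59.] 4370.5 [array([ 0.4747, -0.0019]), np.float64(-9.7462), np.float64(0.0996), np.float64(0.0623)]
165 [483. 221.] [111. 193.] 18531.5 [array([0.5395, 0.2079]), np.float64(98.4572), np.float64(0.2102), np.float64(0.1414)]
150 [ 98. 288.] [153.  55.] 5585.0 [array([ 0.5416, -0.2471]), np.float64(75.2592), np.float64(0.1893), np.float64(0.08)]
150 [288. 200.] [91. 59.] 4443.0 [array([ 0.4747, -0.0019]), np.float64(-9.7462), np.float64(0.0996), np.float64(0.0623)]
150 [483. 222.] [110. 194.] 18609.5 [array([0.54  , 0.2082]), np.float64(99.0977), np.float64(0.2113), np.float64(0.1413)]
130 [483. 222.] [111. 194.] 18712.0 [array([0.5398, 0.2081]), np.float64(98.8398), np.float64(0.211), np.float64(0.1421)]
130 [263. 216.] [564. 328.] 67111.0 [array([ 0.5285, -0.0341]), np.float64(71.9303), np.float64(0.6737), np.float64(0.4148)]
130 [302.  61.] [122. 134.] 8995.0 [array([0.3462, 0.034 ]), np.float64(79.831), np.float64(0.1242), np.float64(0.104)]
```

View pics/w2.png

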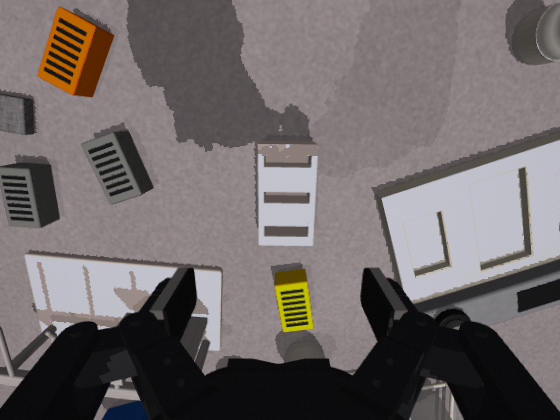

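{"method": "move_arm", "body": {
  "moves": [0, 0.016, -0.1, 0, 0, 0.016, -0.2, 0, 0, 0.016, -0.27, 0, 0, 0.016, -0.32, 0, 0, 0.016, -0.351, 0, 0, 0.016, -0.351, 0]
}}

```text
time_s: 4.65
tool_pos: [0.469, -0.0005, 0.0219]
orientation: [-0.282, -3.124, 0.009]
wrist_force: [-0.3, -0.2, -0.1]
finger_gap: 0.998
grip_force: 0.0
```

{"method": "move_arm", "body": {
  "moves": [0, 0, 0, 0, 0, 0, 0, 0, 0, 0, 0, 0, 0, 0, 0, 0, 0, 0, 0, 0, 0, 0, 0, 0, 0, 0, 0, 0, 0, 0, 0, 0],
  "jaw": -1,
  "grip_force": 40
}}

```text
time_s: 5.45
tool_pos: [0.472, -0.0006, 0.0251]
orientation: [0.279, 3.127, -0.01]
wrist_force: [0.0, -1.1, 7.1]
finger_gap: 0.691
grip_force: 44.5
```

{"method": "move_arm", "body": {
  "moves": [0, 0, 0.06, 0, 0, 0, 0.12, 0, 0, 0, 0.18, 0, 0, 0, 0.24, 0, 0, 0, 0.24, 0, 0, 0, 0.24, 0]
}}

```text
time_s: 6.05
tool_pos: [0.4712, -0.0003, 0.1442]
orientation: [0.278, 3.128, -0.009]
wrist_force: [-0.3, -0.3, -1.6]
finger_gap: 0.694
grip_force: 44.4
```

```bash
python3 - <<'E'
from h import *
st(); im,I=snap('wrist','w3'); 
E
```

```text
{'time_s': 6.05, 'tool_pos': [0.471, -0.0, 0.144], 'orientation': [0.278, 3.128, -0.009], 'wrist_force': [-0.331, -0.327, -1.589], 'finger_gap': 0.694, 'grip_force': 44.43, 'q': [-0.154, 0.275, -0.533, 0.761, -0.006, 0.023]}
```

View pics/w3.png

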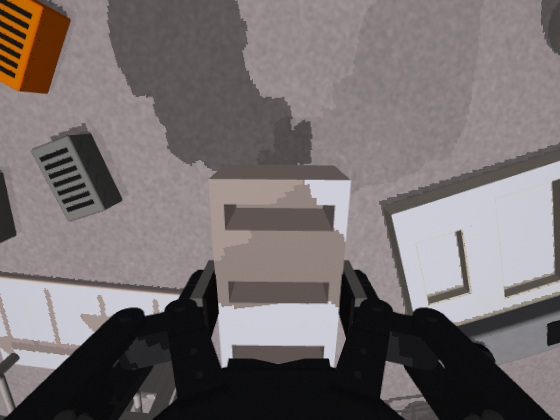

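The rack is held squarely, with its near top edge at v≈180 and u from 210 to 350. Next I'll carry it over the station and measure the slab and pockets there.

{"method": "move_arm", "body": {
  "moves": [0.176, 0.486, 0.112, 0.21, 0.176, 0.486, 0.112, 0.21, 0.176, 0.486, 0.112, 0.21, 0.176, 0.486, 0.112, 0.21, 0.176, 0.486, 0.112, 0.21, 0.176, 0.486, 0.112, 0.21, 0.176, 0.486, 0.112, 0.21, 0.176, 0.486, 0.112, 0.21, 0.176, 0.486, 0.112, 0.21]
}}

```text
time_s: 7.0
tool_pos: [0.5578, 0.2414, 0.1983]
orientation: [0.238, -3.13, 0.011]
wrist_force: [-0.6, -0.9, -0.9]
finger_gap: 0.692
grip_force: 44.5
```

```bash
python3 - <<'E'
from h import *
st(); im,I=snap('wrist','w4'); 
E
```

```text
{'time_s': 7.0, 'tool_pos': [0.558, 0.241, 0.198], 'orientation': [0.238, -3.13, 0.011], 'wrist_force': [-0.571, -0.853, -0.867], 'finger_gap': 0.692, 'grip_force': 44.51, 'q': [0.29, 0.464, -0.091, 1.019, -0.006, 0.139]}
```

View pics/w4.png

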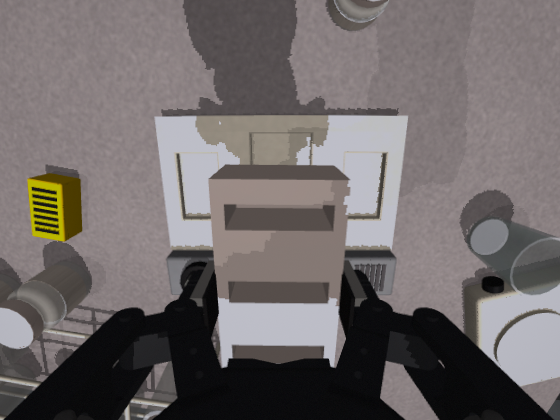

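The wrist view shows the near slab edge at v≈117, its corners at (156,117) and (408,116), and the pockets. The rack is in hand with its near top edge at v≈180. I'll fit the slab edges and locate the held rack.

```bash
cat >> h.py <<'E'
def fitline(P):
    P=np.array(P); 
    for _ in range(3):
        m=P.mean(0); d=np.linalg.svd(P-m)[2][0]; n=np.array([-d[1],d[0]]); e=(P-m)@n; k=abs(e)<max(2*np.median(abs(e)),5e-4); P=P[k]
    return m,d
E
python3 - <<'E'
from h import *
im=cv2.imread('pics/w4.png')[:,:,::-1].astype(int); I=ctrl.camera_info('wrist'); g=im.min(2)
W=lambda u,v,z:onz(I,u,v,z)[:2]
def cross(line,t=150):  # first upward crossing subpixel
    i=int(np.argmax(line>t)); a,b=line[i-1],line[i]; return i-1+(t-a)/(b-a)
z=.024
near=[W(u,100+cross(g[100:140,u]),z) for u in list(range(165,195))+list(range(332,402))]
lef=[W(130+cross(g[v,130:200]),v,z) for v in range(125,240)]
rig=[W(430-cross(g[v,430:370:-1]),v,z) for v in range(125,240)]
ln,ll,lr=map(fitline,(near,lef,rig))
ang=lambda d:np.degrees(np.arctan(d[1]/d[0]))
print('near yaw',ang(ln[1])+90,'left',ang(ll[1]),'right',ang(lr[1]),'dist',)
yaw=np.radians(np.mean([ang(ln[1])%180-90,ang(ll[1]),ang(lr[1])])); ex=np.array([np.cos(yaw),np.sin(yaw)]); ey=np.array([-ex[1],ex[0]])
print('yaw',np.degrees(yaw),'width',(lr[0]-ll[0])@ey,(ll[0]-lr[0])@ey)
cx=ln[0]@ex+.075; cy=(ll[0]@ey+lr[0]@ey)/2; C=cx*ex+cy*ey; print('dryer wrist',C)
bx=[W(u,250,z)@ex-ln[0]@ex for u in (180,385)]; print('box edge from near (150?)',bx)
# pocket rim check
for n,(u,v) in dict(Rfarright=(383,218),Lfarleft=(178,218),Rl=(345,152),Ll=(220,152)).items(): p=W(u,v,z)-C; print(n,p@ex,p@ey)
# rack in hand
tp=ctrl.observe()['tool_pos']; zt=tp[2]+.015
e=[W(u,180,zt) for u in (210.5,350)]; print('rack w',(e[1]-e[0])@ey,'rack near edge mid',np.mean(e,0),'rack yaw',np.degrees(np.arctan2(*((e[1]-e[0])*[-1,1])))); m=np.mean(e,0)-np.array(tp[:2]); print('rel tool',m@ex,m@ey, 'tool',tp, 'tool yaw',2*np.degrees(np.arctan2(-3.13,.238))+180)
# slot far/near edges
s=[W(u,230,zt) for u in (225,335)]+[W(u,302,zt) for u in (228,330)]; print([( (q-np.array(tp[:2]))@ex, (q-np.array(tp[:2]))@ey) for q in s])
# top camera slab
im=cv2.imread('pics/top0.png')[:,:,::-1].astype(int); I=ctrl.camera_info('top')
r=[x for x in rects(im.min(2)>150,5000,6500) if abs(x[0][0][0]-179)<9][0]; c=r[2][:,0,:].astype(float)
P=np.array([W(u,v,z) for u,v in c]); X=(P-C)@ex; Y=(P-C)@ey
print('top: near edge x',np.median(X[X<np.percentile(X,15)]),'y',np.median(Y[(Y<-.12)]),np.median(Y[Y>.12]))
E
```

```text
near yaw 8.893042781117686 left 8.739841521464394 right 9.051668296352561 dist
yaw 8.894850866311545 width 0.2608887520433656 -0.2608887520433656
dryer wrist [0.54785175 0.24060526]
box edge from near (150?) [np.float64(0.15051305931672643), np.float64(0.1504165258764122)]
Rfarright 0.03560396669436811 0.11614310182482143
Lfarleft 0.035504771080446654 -0.11675371588973384
Rl -0.03794890725376835 0.06802085289644859
Ll -0.03821032518988453 -0.06389091227562994
rack w 0.058622575176212506 rack near edge mid [0.50203036 0.23335665] rack yaw 8.812630932154793
rel tool -0.05658184163946846 0.000820626586860684 tool [0.55805862 0.24129467 0.19870205] tool yaw 8.696616753260969
[(np.float64(-0.034079125459112104), np.float64(-0.0236995654667646)), (np.float64(-0.0340750677530494), np.float64(0.025107722316789614)), (np.float64(0.003485917588027545), np.float64(-0.024595077848082972)), (np.float64(0.0033722015730603466), np.float64(0.024947466781387585))]
top: near edge x -0.07268514793706052 y -0.12710533883078323 0.12920953179519393
```

{"method": "move_arm", "body": {
  "moves": [-0.016, 0, -0.08, 0, -0.016, 0, -0.16, 0, -0.016, 0, -0.23, 0, -0.016, 0, -0.27, 0, -0.016, 0, -0.291, 0, -0.016, 0, -0.291, 0, -0.016, 0, -0.291, 0]
}}

```text
time_s: 7.75
tool_pos: [0.5517, 0.2425, 0.0553]
orientation: [-0.238, 3.131, -0.009]
wrist_force: [0.2, -0.0, -2.2]
finger_gap: 0.693
grip_force: 44.5
```

{"method": "move_arm", "body": {
  "moves": [0, 0, -0.005, 0, 0, 0, -0.01, 0, 0, 0, -0.015, 0, 0, 0, -0.02, 0, 0, 0, -0.02, 0]
}}

```text
time_s: 8.25
tool_pos: [0.5503, 0.2427, 0.0453]
orientation: [-0.24, 3.132, -0.009]
wrist_force: [-4.8, -2.0, 7.5]
finger_gap: 0.692
grip_force: 45.9
```

{"method": "move_arm", "body": {
  "moves": [-0.003, -0.003, 0, 0, -0.003, -0.003, -0.003, 0, -0.003, -0.003, -0.006, 0, -0.003, -0.003, -0.006, 0]
}}

```text
time_s: 8.65
tool_pos: [0.5488, 0.2417, 0.0425]
orientation: [-0.241, 3.132, -0.008]
wrist_force: [-5.1, -0.5, 10.4]
finger_gap: 0.69
grip_force: 46.5
```

{"method": "move_arm", "body": {
  "moves": [-0.005, -0.001, 0, 0, -0.005, -0.001, 0, 0, -0.005, -0.001, -0.005, 0, -0.005, -0.001, -0.005, 0]
}}

```text
time_s: 9.05
tool_pos: [0.549, 0.2414, 0.0405]
orientation: [-0.239, 3.128, -0.007]
wrist_force: [0.8, 0.8, 10.6]
finger_gap: 0.693
grip_force: 46.7
```

```bash
python3 - <<'E'
from h import *
st(); im,I=snap('wrist'); s,_=snap('side')
A=cv2.resize(s[220:360,150:310],None,fx=2.4,fy=2.4,interpolation=cv2.INTER_CUBIC)
B=im[40:376,140:420]
H=336; A=A[:H]
cv2.imwrite('pics/w5.png',np.hstack([B,A])[:,:,::-1])
E
```

```text
{'time_s': 9.05, 'tool_pos': [0.549, 0.241, 0.04], 'orientation': [-0.239, 3.128, -0.007], 'wrist_force': [0.811, 0.82, 10.611], 'finger_gap': 0.693, 'grip_force': 46.725, 'q': [0.294, 0.608, -0.299, 0.66, -0.005, 0.141]}
```

View pics/w5.png

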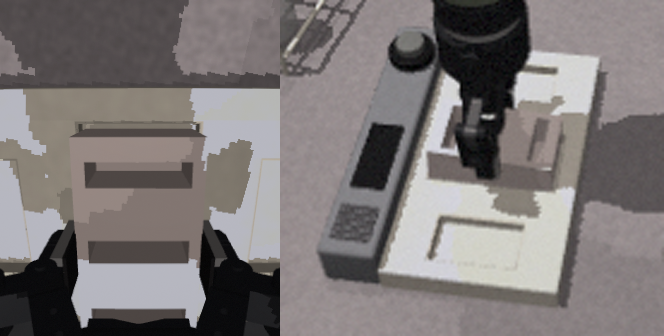

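{"method": "move_arm", "body": {
  "moves": [0, 0, 0, 0, 0, 0, 0, 0, 0, 0, 0, 0, 0, 0, 0, 0, 0, 0, 0.1, 0, 0, 0, 0.2, 0, -0.1, -0.1, 0.3, 0, -0.2, -0.2, 0.3, 0, -0.3, -0.3, 0.3, 0, -0.3, -0.3, 0.3, 0],
  "jaw": 1
}}

```text
time_s: 10.15
tool_pos: [0.4116, 0.1058, 0.187]
orientation: [-0.241, 3.131, -0.01]
wrist_force: [1.2, -1.2, 0.3]
finger_gap: 1.004
grip_force: 0.0
```

```bash
python3 - <<'E'
from h import *
st(); im,I=snap('wrist','w6'); t,J=snap('top'); s,_=snap('side')
A=cv2.resize(t[130:250,110:250],None,fx=2.8,fy=2.8,interpolation=cv2.INTER_CUBIC)
B=cv2.resize(s[220:360,150:310],None,fx=2.4,fy=2.4,interpolation=cv2.INTER_CUBIC)
cv2.imwrite('pics/w7.png',np.hstack([A,B[:336]])[:,:,::-1])
E
```

```text
{'time_s': 10.15, 'tool_pos': [0.412, 0.106, 0.187], 'orientation': [-0.241, 3.131, -0.01], 'wrist_force': [1.153, -1.174, 0.278], 'finger_gap': 1.004, 'grip_force': 0.0, 'q': [0.082, 0.144, -0.579, 0.847, -0.006, -0.072]}
```

View pics/w7.png

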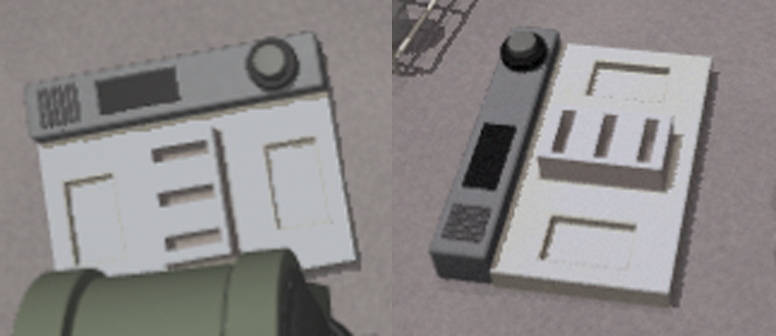

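The rack looks seated in both views. Next is cartridge L, for which I'll hover and measure.

{"method": "move_arm", "body": {
  "moves": [-0.03, -0.57, 0.02, -0.02, -0.03, -0.57, 0.02, -0.02, -0.03, -0.57, 0.02, -0.02, -0.03, -0.57, 0.02, -0.02, -0.03, -0.57, 0.02, -0.02, -0.03, -0.57, 0.02, -0.02, -0.03, -0.57, 0.02, -0.02, -0.03, -0.57, 0.02, -0.02]
}}

```text
time_s: 11.1
tool_pos: [0.3986, -0.1787, 0.1965]
orientation: [-0.188, 3.136, -0.008]
wrist_force: [1.0, 0.3, -0.3]
finger_gap: 1.0
grip_force: 0.0
```

```bash
cat >> h.py <<'E'
def cart(im,I,lo=60,z=.034,amin=600,amax=6000):
    im=cv2.GaussianBlur(im,(3,3),0).astype(int)
    m=(im[:,:,1]>=im[:,:,0]-2)&(im.max(2)<135)&(im[:,:,1]-im[:,:,2]>-4)
    out=[]
    for r,a,c in rects(m,amin,amax):
        b=boxw(I,r,z); out.append((np.round(r[0]),a)+tuple(np.round(x,4) for x in b))
    return m,out
E
python3 - <<'E'
from h import *
st(); im,I=snap('wrist','w8')
m,o=cart(im,I)
for x in o: print(x)
u,v=proj(I,[.406,-.177,.034]); print(u,v); u,v=int(u),int(v)
print(np.round(im[v,u-50:u+50:4].mean(1)).tolist(), im[v,u-30:u+30:6].tolist())
print(im[v-60:v+60:4,u].mean(1).round().tolist(), im[v+60,u].tolist())
E
```

```text
{'time_s': 11.1, 'tool_pos': [0.399, -0.179, 0.196], 'orientation': [-0.188, 3.136, -0.008], 'wrist_force': [0.968, 0.342, -0.315], 'finger_gap': 1.0, 'grip_force': 0.0, 'q': [-0.588, 0.153, -0.54, 0.874, -0.004, -0.708]}
(array([277., 202.]), 2202.0, array([ 0.4043, -0.1807]), np.float64(6.8504), np.float64(0.0722), np.float64(0.0385))
(array([171., 198.]), 2590.0, array([ 0.4137, -0.2948]), np.float64(164.533), np.float64(0.0775), np.float64(0.0451))
280.26096071020334 205.61168515859853
[144.0, 138.0, 136.0, 132.0, 134.0, 143.0, 141.0, 131.0, 129.0, 93.0, 86.0, 87.0, 84.0, 94.0, 94.0, 103.0, 127.0, 132.0, 137.0, 135.0, 138.0, 138.0, 137.0, 141.0, 137.0] [[150, 138, 140], [149, 139, 140], [132, 129, 125], [56, 56, 54], [89, 87, 85], [86, 85, 83], [96, 95, 92], [136, 134, 130], [138, 128, 129], [141, 131, 133]]
[141.0, 139.0, 136.0, 128.0, 75.0, 77.0, 74.0, 39.0, 122.0, 122.0, 50.0, 120.0, 50.0, 124.0, 69.0, 85.0, 101.0, 53.0, 132.0, 52.0, 126.0, 67.0, 131.0, 144.0, 136.0, 131.0, 138.0, 140.0, 141.0, 136.0] [144, 134, 135]
```

```bash
cat >> h.py <<'E'
def cart2(im,I,lo=82,z=.034,amin=600,amax=8000):
    b=cv2.GaussianBlur(im,(3,3),0).astype(float); m=(b[:,:,0]/b[:,:,1]<1.05)&(b.mean(2)<165)
    o=[]
    for mm,n in ((m,'all'),(m&(b.mean(2)>lo),'top')):
        mm=cv2.morphologyEx(mm.astype(np.uint8),cv2.MORPH_CLOSE,np.ones((9,9)) if n=='top' else np.ones((3,3)))
        mm=cv2.morphologyEx(mm,cv2.MORPH_OPEN,np.ones((5,5)))
        for r,a,c in rects(mm,amin,amax):
            o.append((n,np.round(r[0]),np.round(r[1]),a)+tuple(np.round(x,4) for x in boxw(I,r,z)))
    return o
E
python3 - <<'E'
from h import *
im=cv2.imread('pics/w8.png')[:,:,::-1]; I=ctrl.camera_info('wrist')
for x in cart2(im,I): print(x)
cv2.imwrite('pics/w8c.png',cv2.resize(im[130:270,110:340],None,fx=3.4,fy=3.4,interpolation=cv2.INTER_CUBIC)[:,:,::-1])
E
```

```text
('all', array([277., 203.]), array([66., 38.]), 2365.5, array([ 0.4045, -0.1796]), np.float64(6.9465), np.float64(0.0734), np.float64(0.0406))
('all', array([170., 199.]), array([44., 69.]), 2687.5, array([ 0.4143, -0.294 ]), np.float64(165.4667), np.float64(0.079), np.float64(0.0464))
('all', array([172., 109.]), array([76., 38.]), 2323.0, array([ 0.3211, -0.2929]), np.float64(68.3969), np.float64(0.0714), np.float64(0.0373))
('top', array([277., 206.]), array([60., 38.]), 2174.5, array([ 0.4076, -0.1793]), np.float64(6.9463), np.float64(0.0671), np.float64(0.0408))
('top', array([167., 202.]), array([38., 61.]), 2089.0, array([ 0.4178, -0.2982]), np.float64(165.1127), np.float64(0.0705), np.float64(0.0403))
('top', array([169., 108.]), array([70., 37.]), 1930.5, array([ 0.3208, -0.2961]), np.float64(69.7428), np.float64(0.0666), np.float64(0.0361))
```

View pics/w8c.png

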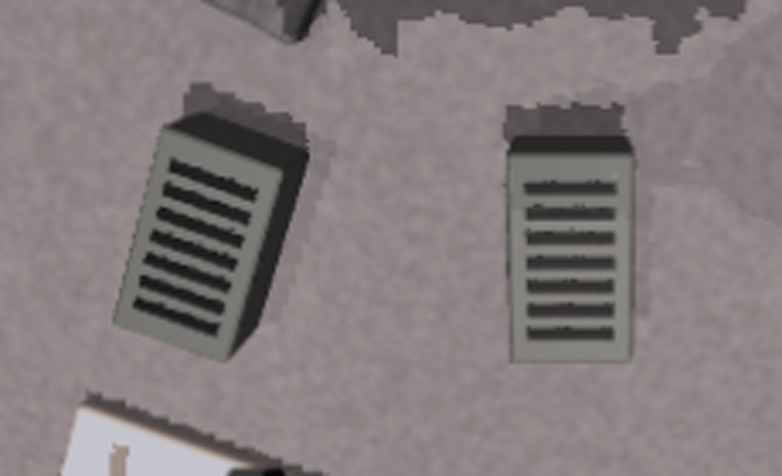

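Candidates are the right grey block at crop (571,257), which is image (278,206), and the left grey block at image (167,202). Both are grey with dark vents up, so both are meant. I'll grasp the right one (L) first.

{"method": "move_arm", "body": {
  "moves": [0.016, -0.001, -0.1, 0, 0.016, -0.001, -0.2, 0, 0.016, -0.001, -0.27, 0, 0.016, -0.001, -0.32, 0, 0.016, -0.001, -0.345, 0, 0.016, -0.001, -0.345, 0, 0.016, -0.001, -0.345, 0]
}}

```text
time_s: 11.85
tool_pos: [0.4064, -0.1776, 0.0244]
orientation: [-0.194, 3.136, -0.008]
wrist_force: [1.2, 0.5, -0.3]
finger_gap: 0.998
grip_force: 0.0
```

{"method": "move_arm", "body": {
  "moves": [0, 0, 0, 0, 0, 0, 0, 0, 0, 0, 0, 0, 0, 0, 0, 0, 0, 0, 0, 0, 0, 0, 0, 0, 0, 0, 0, 0, 0, 0, 0, 0, 0, 0, 0, 0],
  "jaw": -1,
  "grip_force": 30
}}

```text
time_s: 12.75
tool_pos: [0.4065, -0.179, 0.0251]
orientation: [-0.19, 3.134, -0.01]
wrist_force: [0.1, 0.8, 5.6]
finger_gap: 0.462
grip_force: 30.2
```

{"method": "move_arm", "body": {
  "moves": [0, 0, 0.1, 0, 0, 0, 0.2, 0, 0, 0, 0.3, 0, 0, 0, 0.35, 0, 0, 0, 0.35, 0]
}}

```text
time_s: 13.25
tool_pos: [0.4083, -0.1802, 0.2033]
orientation: [-0.19, 3.129, -0.017]
wrist_force: [-0.0, -1.4, -1.2]
finger_gap: 0.456
grip_force: 32.0
```

{"method": "move_arm", "body": {
  "moves": [0.307, 0.664, 0, 0.022, 0.307, 0.664, 0, 0.022, 0.307, 0.664, 0, 0.022, 0.307, 0.664, 0, 0.022, 0.307, 0.664, 0, 0.022, 0.307, 0.664, 0, 0.022, 0.307, 0.664, 0, 0.022, 0.307, 0.664, 0, 0.022, 0.307, 0.664, 0, 0.022, 0.307, 0.664, 0, 0.022]
}}

```text
time_s: 14.25
tool_pos: [0.5582, 0.1526, 0.1978]
orientation: [0.244, -3.129, 0.01]
wrist_force: [0.6, -0.4, -1.2]
finger_gap: 0.462
grip_force: 31.9
```

```bash
python3 - <<'E'
from h import *
st(); im,I=snap('wrist','w9')
cv2.imwrite('pics/w9c.png',cv2.resize(im[80:320,120:440],None,fx=2.4,fy=2.4,interpolation=cv2.INTER_CUBIC)[:,:,::-1])
E
```

```text
{'time_s': 14.25, 'tool_pos': [0.558, 0.153, 0.198], 'orientation': [0.244, -3.129, 0.01], 'wrist_force': [0.601, -0.389, -1.196], 'finger_gap': 0.462, 'grip_force': 31.886, 'q': [0.143, 0.411, -0.176, 0.986, -0.006, -0.013]}
```

View pics/w9c.png

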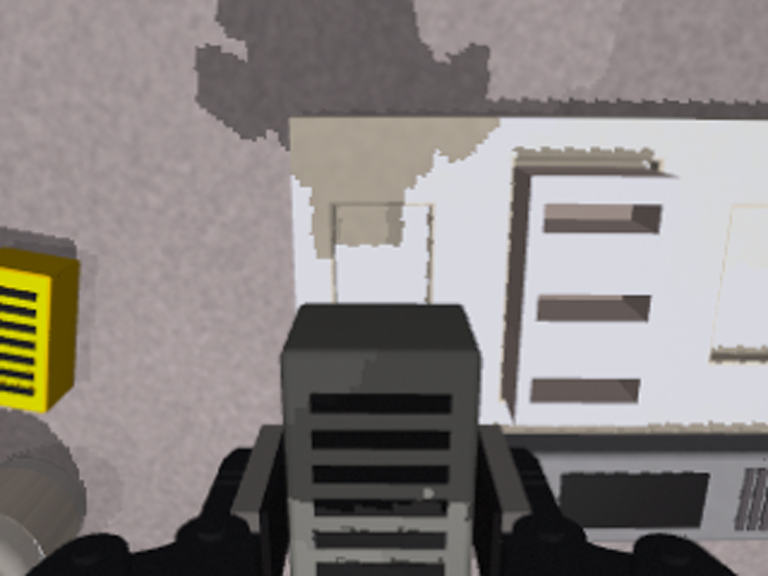

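The crop shows the cartridge's near top edge at image v≈227, u 238–320. Pocket b's near rim is at v≈165, u 259–300.

```bash
python3 - <<'E'
from h import *
I=ctrl.camera_info('wrist'); tp=np.array(ctrl.observe()['tool_pos'])
yaw=np.radians(8.9); ex=np.array([np.cos(yaw),np.sin(yaw)]); ey=np.array([-ex[1],ex[0]])
f=lambda u,v,z:(lambda p:np.round([p@ex*1000,p@ey*1000],1))(onz(I,u,v,z)[:2]-tp[:2])
for n,u,v,z in (('carL',237.9,226.7,tp[2]+.009),('carR',320,226.7,tp[2]+.009),('pkL',258.75,165,.024),('pkR',299.6,165,.024),('slabcorner',240.8,128.8,.024),
 ('rack tl',120+530/2.4,80+176/2.4,.052),('rack fl',120+515/2.4,80+417/2.4,.052),('s1a',120+545/2.4,80+205/2.4,.052),('s1b',120+660/2.4,80+205/2.4,.052),('s3a',120+531/2.4,80+379/2.4,.052),('s3b',120+639/2.4,80+379/2.4,.052)): print(n,f(u,v,z))
C=np.array([.5477,.2408])-tp[:2]; print('C',C@ex,C@ey)
E
```

```text
carL [-33.3 -19. ]
carR [-33.4  19.1]
pkL [-34.5 -22.4]
pkR [-34.6  21.1]
slabcorner [-71.8 -40.2]
rack tl [-50.1  58.5]
rack fl [55.8 58.9]
s1a [-38.5  65.3]
s1b [-38.8 112.2]
s3a [37.5 64.8]
s3b [ 37.4 112.3]
C 0.0032619660501687874 0.08933113408098092
```

{"method": "move_arm", "body": {
  "moves": [0.002, -0.001, -0.08, 0, 0.002, -0.001, -0.16, 0, 0.002, -0.001, -0.23, 0, 0.002, -0.001, -0.27, 0, 0.002, -0.001, -0.29, 0, 0.002, -0.001, -0.29, 0, 0.002, -0.001, -0.29, 0]
}}

```text
time_s: 15.0
tool_pos: [0.5612, 0.1521, 0.0553]
orientation: [-0.243, 3.13, -0.009]
wrist_force: [0.1, 0.6, -1.5]
finger_gap: 0.462
grip_force: 31.9
```

{"method": "move_arm", "body": {
  "moves": [0, 0, -0.005, 0, 0, 0, -0.01, 0, 0, 0, -0.015, 0, 0, 0, -0.02, 0, 0, 0, -0.025, 0, 0, 0, -0.025, 0]
}}

```text
time_s: 15.6
tool_pos: [0.5601, 0.1528, 0.0413]
orientation: [0.245, -3.132, 0.009]
wrist_force: [-0.5, -0.7, -1.0]
finger_gap: 0.46
grip_force: 31.9
```

{"method": "move_arm", "body": {
  "moves": [0, 0, -0.004, 0, 0, 0, -0.007, 0, 0, 0, -0.007, 0]
}}

```text
time_s: 15.9
tool_pos: [0.5603, 0.1528, 0.038]
orientation: [-0.245, 3.132, -0.009]
wrist_force: [0.3, -0.1, -1.7]
finger_gap: 0.46
grip_force: 31.9
```

{"method": "move_arm", "body": {
  "moves": [0, 0, 0, 0, 0, 0, 0, 0, 0, 0, 0, 0, 0, 0, 0, 0, 0, 0, 0.1, 0, 0, 0, 0.2, 0, -0.1, -0.1, 0.3, 0, -0.2, -0.2, 0.3, 0, -0.28, -0.3, 0.3, 0, -0.28, -0.4, 0.3, 0, -0.28, -0.5, 0.3, 0, -0.28, -0.6, 0.3, 0],
  "jaw": 0.5
}}

```text
time_s: 17.1
tool_pos: [0.4258, -0.0932, 0.188]
orientation: [-0.246, 3.13, -0.01]
wrist_force: [2.0, -0.4, 1.3]
finger_gap: 0.744
grip_force: 0.0
```

{"method": "move_arm", "body": {
  "moves": [-0.02, -0.41, 0.02, -0.266, -0.02, -0.41, 0.02, -0.266, -0.02, -0.41, 0.02, -0.266, -0.02, -0.41, 0.02, -0.266, -0.02, -0.41, 0.02, -0.266, -0.02, -0.41, 0.02, -0.266, -0.02, -0.41, 0.02, -0.266, -0.02, -0.41, 0.02, -0.266],
  "jaw": 1
}}

```text
time_s: 17.9
tool_pos: [0.417, -0.2953, 0.1972]
orientation: [-0.407, -3.114, 0.008]
wrist_force: [-0.6, -0.4, 0.4]
finger_gap: 1.0
grip_force: 0.0
```

```bash
python3 - <<'E'
from h import *
st(); im,I=snap('wrist','w10')
o=ctrl.observe()['orientation']; print('yaw',2*np.degrees(np.arctan2(o[1],o[0])))
for x in cart2(im,I): print(x)
E
```

```text
{'time_s': 17.9, 'tool_pos': [0.417, -0.295, 0.197], 'orientation': [-0.407, -3.114, 0.008], 'wrist_force': [-0.64, -0.394, 0.395], 'finger_gap': 1.0, 'grip_force': 0.0, 'q': [-0.758, 0.287, -0.361, 0.92, -0.005, -0.498]}
yaw -194.88071962477042
('all', array([ 10., 360.]), array([64., 21.]), 758.5, array([ 0.5495, -0.722 ]), np.float64(-34.1191), np.float64(0.1259), np.float64(0.0336))
('all', array([538., 290.]), array([28., 48.]), 1019.5, array([ 0.6108, -0.0169]), np.float64(179.9115), np.float64(0.0718), np.float64(0.0378))
('all', array([276., 196.]), array([67., 38.]), 2400.0, array([ 0.4152, -0.2991]), np.float64(-14.9716), np.float64(0.0737), np.float64(0.0405))
('all', array([236., 107.]), array([99., 41.]), 3445.5, array([ 0.3166, -0.3135]), np.float64(70.3495), np.float64(0.0966), np.float64(0.0381))
('top', array([440., 401.]), array([54., 28.]), 638.0, array([ 0.7673, -0.1487]), np.float64(19.1459), np.float64(0.1124), np.float64(0.0415))
('top', array([544., 368.]), array([33., 31.]), 751.0, array([ 0.7484, -0.0008]), np.float64(4.1882), np.float64(0.0651), np.float64(0.0484))
('top', array([ 14., 376.]), array([57., 28.]), 826.0, array([ 0.5777, -0.735 ]), np.float64(-34.124), np.float64(0.119), np.float64(0.0462))
('top', array([538., 290.]), array([28., 48.]), 1125.0, array([ 0.6108, -0.0169]), np.float64(179.9115), np.float64(0.0718), np.float64(0.0378))
('top', array([276., 199.]), array([62., 38.]), 2237.0, array([ 0.4177, -0.2997]), np.float64(-14.9719), np.float64(0.0685), np.float64(0.0406))
('top', array([267., 106.]), array([36., 28.]), 674.0, array([ 0.3243, -0.2837]), np.float64(67.3425), np.float64(0.035), np.float64(0.0263))
('top', array([204., 104.]), array([35., 41.]), 1325.0, array([ 0.306 , -0.3426]), np.float64(158.8457), np.float64(0.0378), np.float64(0.0342))
```

{"method": "move_arm", "body": {
  "moves": [0, -0.008, -0.1, 0, 0, -0.008, -0.2, 0, 0, -0.008, -0.27, 0, 0, -0.008, -0.32, 0, 0, -0.008, -0.345, 0, 0, -0.008, -0.345, 0, 0, -0.008, -0.345, 0]
}}

```text
time_s: 18.65
tool_pos: [0.4178, -0.3011, 0.0258]
orientation: [0.409, 3.115, -0.01]
wrist_force: [-0.2, 0.2, 0.7]
finger_gap: 1.002
grip_force: 0.0
```

{"method": "move_arm", "body": {
  "moves": [0, 0, 0, 0, 0, 0, 0, 0, 0, 0, 0, 0, 0, 0, 0, 0, 0, 0, 0, 0, 0, 0, 0, 0, 0, 0, 0, 0, 0, 0, 0, 0, 0, 0, 0, 0],
  "jaw": -1,
  "grip_force": 30
}}

```text
time_s: 19.55
tool_pos: [0.4176, -0.3015, 0.0258]
orientation: [0.41, 3.114, -0.01]
wrist_force: [-0.6, 0.7, 5.9]
finger_gap: 0.458
grip_force: 30.8
```

{"method": "move_arm", "body": {
  "moves": [0, 0, 0.1, 0, 0, 0, 0.2, 0, 0, 0, 0.3, 0, 0, 0, 0.35, 0, 0, 0, 0.35, 0]
}}

```text
time_s: 20.05
tool_pos: [0.419, -0.303, 0.2043]
orientation: [0.41, 3.109, -0.017]
wrist_force: [1.1, -0.6, -1.3]
finger_gap: 0.46
grip_force: 31.2
```

{"method": "move_arm", "body": {
  "moves": [0.115, 0.7, 0, 0.266, 0.115, 0.7, 0, 0.266, 0.115, 0.7, 0, 0.266, 0.115, 0.7, 0, 0.266, 0.115, 0.7, 0, 0.266, 0.115, 0.7, 0, 0.266, 0.115, 0.7, 0, 0.266, 0.115, 0.7, 0, 0.266]
}}

```text
time_s: 20.85
tool_pos: [0.4738, 0.0538, 0.1986]
orientation: [0.256, -3.13, 0.006]
wrist_force: [-0.2, -0.7, -1.5]
finger_gap: 0.461
grip_force: 31.2
```

{"method": "move_arm", "body": {
  "moves": [0.115, 0.565, 0, 0, 0.115, 0.565, 0, 0, 0.115, 0.565, 0, 0, 0.115, 0.565, 0, 0, 0.115, 0.565, 0, 0, 0.115, 0.565, 0, 0, 0.115, 0.565, 0, 0, 0.115, 0.565, 0, 0]
}}

```text
time_s: 21.65
tool_pos: [0.5314, 0.331, 0.1979]
orientation: [0.246, -3.13, 0.012]
wrist_force: [-0.2, 1.1, -1.3]
finger_gap: 0.46
grip_force: 31.3
```

```bash
python3 - <<'E'
from h import *
st(); im,I=snap('wrist','w11'); tp=np.array(ctrl.observe()['tool_pos'])
o=ctrl.observe()['orientation']; print('yaw',2*np.degrees(np.arctan2(o[1],o[0])))
yaw=np.radians(8.9); ex=np.array([np.cos(yaw),np.sin(yaw)]); ey=np.array([-ex[1],ex[0]])
f=lambda u,v,z:np.array([(onz(I,u,v,z)[:2]-tp[:2])@e for e in (ex,ey)])*1000
g=im.astype(float).min(2); gg=cv2.GaussianBlur(im,(3,3),0).astype(float)
# slab near edge and +y edge
cr=lambda L,t=150:(lambda i:i-1+(t-L[i-1])/(L[i]-L[i-1]))(int(np.argmax(L>t)))
P=np.array([f(u,90+cr(g[90:150,u]),.024) for u in range(130,270,4) if g[90:150,u].max()>150]); print('near',np.median(P[:,0])+75, P[:,0].std())
P=np.array([f(400-cr(g[v,400:280:-1]),v,.024) for v in range(140,215,3)]); print('+y edge',np.median(P[:,1])-40,P[:,1].std())
# cartridge near top edge: step dark->bright scanning rows
z=tp[2]+.0085
P=[]
for u in range(250,310,4):
    L=gg[205:245,u].mean(1); i=np.argmax(np.diff(L)); P.append(f(u,205+i+.5,z)[0])
print('cart near',np.round(P,1))
for v in (232,238): print(gg[v,225:335:2].mean(1).round().astype(int).tolist())
E
```

```text
{'time_s': 21.65, 'tool_pos': [0.531, 0.331, 0.198], 'orientation': [0.246, -3.13, 0.012], 'wrist_force': [-0.244, 1.069, -1.256], 'finger_gap': 0.46, 'grip_force': 31.284, 'q': [0.442, 0.498, -0.036, 1.041, -0.006, 0.286]}
yaw -171.09685114735117
near -33.1573728726778 17.0490447774702
+y edge 0.47392390921647376 39.566374583753564
cart near [-35.7 -35.7 -35.7 -35.7 -35.8 -35.8 -35.8 -35.8 -35.8 -35.8 -35.8 -35.8
 -35.8 -35.8 -35.9]
[83, 112, 195, 222, 223, 217, 99, 78, 82, 83, 83, 82, 83, 82, 82, 82, 82, 82, 82, 82, 82, 82, 82, 78, 71, 71, 71, 71, 71, 71, 71, 71, 71, 71, 71, 71, 71, 71, 71, 71, 71, 71, 71, 71, 71, 71, 68, 74, 144, 159, 159, 159, 157, 154, 157]
[84, 94, 182, 221, 223, 218, 119, 77, 82, 82, 82, 82, 81, 80, 80, 80, 81, 80, 80, 80, 81, 80, 73, 70, 69, 69, 69, 69, 69, 70, 69, 69, 69, 69, 70, 69, 69, 69, 70, 69, 69, 70, 71, 71, 71, 71, 68, 85, 150, 157, 155, 157, 159, 160, 162]
```

```bash
python3 - <<'E'
from h import *
im=cv2.imread('pics/w11.png')[:,:,::-1]; I=ctrl.camera_info('wrist'); tp=np.array(ctrl.observe()['tool_pos'])
yaw=np.radians(8.9); ex=np.array([np.cos(yaw),np.sin(yaw)]); ey=np.array([-ex[1],ex[0]])
f=lambda u,v,z:np.array([(onz(I,u,v,z)[:2]-tp[:2])@e for e in (ex,ey)])*1000
g=im.min(2).astype(float)
print('cart y',f(237,232,tp[2]+.0085)[1],f(319.7,232,tp[2]+.0085)[1])
for u in (150,200,230,300,310): 
    L=g[90:190,u]; i=np.where(abs(np.diff(L))>25)[0]; print(u,[(90+k,int(L[k]),int(L[k+1]),np.round(f(u,90.5+k,.024)[0],1)) for k in i][:8])
for v in (150,180,200):
    L=g[v,220:360]; i=np.where(abs(np.diff(L))>25)[0]; print(v,[(220+k,int(L[k]),int(L[k+1]),np.round(f(220.5+k,v,.024)[1],1)) for k in i][:12])
E
```

```text
cart y -19.560097634891054 19.1935610238503
150 [(np.int64(120), 148, 99, np.float64(-80.7)), (np.int64(127), 95, 191, np.float64(-73.7)), (np.int64(128), 191, 219, np.float64(-72.7))]
200 [(np.int64(100), 126, 152, np.float64(-99.6)), (np.int64(120), 137, 100, np.float64(-80.2)), (np.int64(127), 103, 137, np.float64(-73.3)), (np.int64(132), 174, 207, np.float64(-68.3)), (np.int64(140), 220, 176, np.float64(-60.1)), (np.int64(141), 176, 150, np.float64(-59.1)), (np.int64(147), 131, 97, np.float64(-52.9)), (np.int64(151), 89, 209, np.float64(-48.8))]
230 [(np.int64(126), 85, 111, np.float64(-74.1)), (np.int64(127), 111, 146, np.float64(-73.1)), (np.int64(142), 153, 218, np.float64(-58.0))]
300 [(np.int64(100), 135, 96, np.float64(-99.3)), (np.int64(127), 100, 148, np.float64(-73.2)), (np.int64(141), 153, 220, np.float64(-59.1)), (np.int64(147), 220, 189, np.float64(-52.9)), (np.int64(151), 181, 220, np.float64(-48.8)), (np.int64(163), 212, 155, np.float64(-36.2)), (np.int64(165), 164, 195, np.float64(-34.1)), (np.int64(174), 166, 199, np.float64(-24.4))]
310 [(np.int64(102), 138, 98, 
[... 651 characters left out ...]
.float64(-17.7)), (np.int64(269), 182, 220, np.float64(-11.2)), (np.int64(272), 211, 168, np.float64(-8.0)), (np.int64(278), 193, 221, np.float64(-1.5)), (np.int64(282), 207, 155, np.float64(2.9)), (np.int64(286), 154, 183, np.float64(7.2))]
200 [(np.int64(225), 89, 131, np.float64(-60.2)), (np.int64(226), 131, 184, np.float64(-59.1)), (np.int64(227), 184, 221, np.float64(-58.0)), (np.int64(257), 219, 178, np.float64(-24.7)), (np.int64(259), 175, 220, np.float64(-22.5)), (np.int64(296), 206, 133, np.float64(18.5)), (np.int64(298), 127, 183, np.float64(20.7)), (np.int64(299), 183, 214, np.float64(21.8)), (np.int64(314), 210, 168, np.float64(38.4)), (np.int64(315), 168, 139, np.float64(39.5))]
```

{"method": "move_arm", "body": {
  "moves": [0.005, -0.001, -0.08, 0, 0.005, -0.001, -0.16, 0, 0.005, -0.001, -0.23, 0, 0.005, -0.001, -0.27, 0, 0.005, -0.001, -0.29, 0, 0.005, -0.001, -0.29, 0, 0.005, -0.001, -0.29, 0]
}}

```text
time_s: 22.4
tool_pos: [0.5354, 0.3305, 0.0559]
orientation: [-0.243, 3.13, -0.008]
wrist_force: [0.6, 0.5, -0.4]
finger_gap: 0.459
grip_force: 31.3
```

{"method": "move_arm", "body": {
  "moves": [0, 0, -0.005, 0, 0, 0, -0.01, 0, 0, 0, -0.015, 0, 0, 0, -0.02, 0, 0, 0, -0.025, 0, 0, 0, -0.03, 0, 0, 0, -0.032, 0, 0, 0, -0.032, 0]
}}

```text
time_s: 23.2
tool_pos: [0.5344, 0.3309, 0.0385]
orientation: [0.245, -3.132, 0.009]
wrist_force: [-0.4, -0.6, -0.7]
finger_gap: 0.462
grip_force: 31.3
```

{"method": "move_arm", "body": {
  "moves": [0, 0, 0, 0, 0, 0, 0, 0, 0, 0, 0, 0, 0, 0, 0, 0, 0, 0, 0.1, 0, 0, 0, 0.2, 0, 0, -0.08, 0.3, 0, 0.02, -0.16, 0.4, 0, 0.02, -0.18, 0.4, 0, 0.02, -0.18, 0.4, 0],
  "jaw": 0.5
}}

```text
time_s: 24.2
tool_pos: [0.5472, 0.2388, 0.2433]
orientation: [-0.238, 3.125, -0.008]
wrist_force: [-0.0, 0.4, 0.1]
finger_gap: 0.752
grip_force: 0.0
```

```bash
python3 - <<'E'
from h import *
st(); im,I=snap('wrist','w12')
cv2.imwrite('pics/w12c.png',im[60:340,100:460,::-1])
b=cv2.resize(im[90:300,130:430],None,fx=2.6,fy=2.6,interpolation=cv2.INTER_CUBIC); cv2.imwrite('pics/w12c.png',b[:,:,::-1])
E
```

```text
{'time_s': 24.2, 'tool_pos': [0.547, 0.239, 0.243], 'orientation': [-0.238, 3.125, -0.008], 'wrist_force': [-0.044, 0.366, 0.147], 'finger_gap': 0.752, 'grip_force': 0.0, 'q': [0.291, 0.407, -0.063, 1.095, -0.007, 0.139]}
```

View pics/w12c.png

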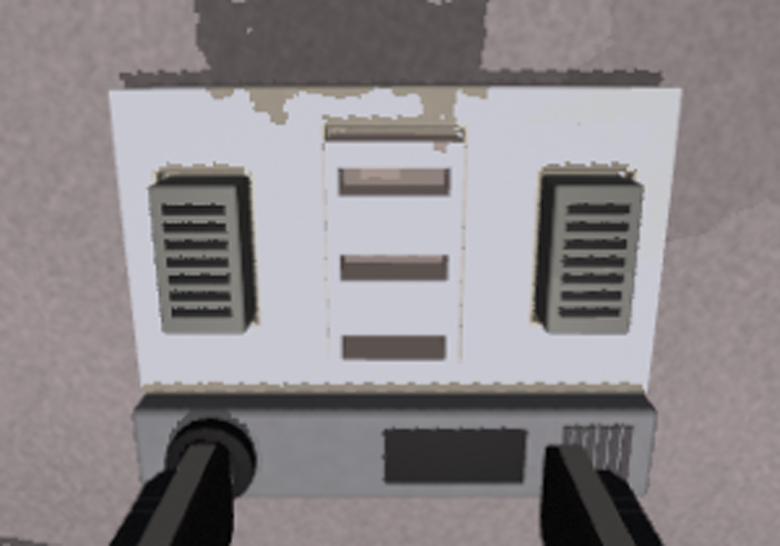

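The crop shows the rack with both cartridges sitting in their pockets. Next are the slot positions from these pixels, then the stand.

```bash
python3 - <<'E'
from h import *
I=ctrl.camera_info('wrist'); yaw=np.radians(8.9); ex=np.array([np.cos(yaw),np.sin(yaw)]); ey=np.array([-ex[1],ex[0]])
W=lambda a,b,z:onz(I,130+a/2.6,90+b/2.6,z)[:2]
sl=[W((a+c)/2,(b+d)/2,.052) for a,b,c,d in ((338,168,450,195),(341,255,448,280),(342,335,446,360))]
print('slots',np.round(sl,4).tolist(),'yaw',np.degrees(np.arctan2(*(sl[2]-sl[0])[::-1])),'pitch',[np.linalg.norm(sl[i+1]-sl[i]) for i in (0,1)])
n=[W(a,89,.024) for a in (110,681)]; f=[W(a,388,.024) for a in (140,648)]
C=np.mean(n+f,0); print('dryer',C,np.linalg.norm(n[1]-n[0]),'rack off',[(np.mean(sl,0)-C)@ex*1000,(np.mean(sl,0)-C)@ey*1000])
for nm,q,s in (('b',((150,185),(238,180),(248,330),(163,333)),-1),('a',((553,182),(642,183),(628,332),(547,332)),1)):
    p=np.mean([W(a,b,.046) for a,b in q],0)-C; print(nm,p@ex*1000,p@ey*1000)
print('button',W(210,458,.055))
# stand from top picture: foot rect
im=cv2.imread('pics/top0.png')[:,:,::-1].astype(int); J=ctrl.camera_info('top')
r=[x for x in rects(im.min(2)>150,3000) if abs(x[0][0][0]-380)<9][0]; print(cv2.boxPoints(r[0]).round().tolist())
# foot near edge corners (crop c1): (175,193),(475,266); coupons centres top edge
T=lambda a,b,z:onz(J,262+a/3,130+b/3,z)[:2]
a,b=T(175,194,.01),T(475,267,.01); print('near corners',a,b,np.linalg.norm(a-b),'yaw',np.degrees(np.arctan2(*(a-b)[::-1]))-90)
for t in ((224,93),(284,101),(300,107),(367,121)): print('coupon top corner',T(*t,.122))
E
```

```text
slots [[0.5092, 0.2365], [0.5465, 0.2427], [0.5838, 0.2484]] yaw 9.039114649399375 pitch [np.float64(0.03782666710376584), np.float64(0.03771697387166383)]
dryer [0.54372427 0.24226147] 0.25719689893105985 rack off [np.float64(2.7969298472238835), np.float64(-0.15988749613336833)]
b 0.532701929809866 -87.77612259058375
a 0.5578111646398108 89.03665468157541
button [0.6523848  0.16988815]
[[319.0, 194.0], [333.0, 137.0], [441.0, 163.0], [428.0, 220.0]]
near corners [ 0.55832537 -0.10344367] [ 0.49216454 -0.34822787] 0.25356766258877755 yaw -15.12464736753114
coupon top corner [ 0.61742334 -0.13145359]
coupon top corner [ 0.61046343 -0.17549576]
coupon top corner [ 0.60571956 -0.18712157]
coupon top corner [ 0.59420556 -0.23629117]
```

{"method": "move_arm", "body": {
  "moves": [0.13, -0.785, 0.04, -0.09, 0.13, -0.785, 0.04, -0.18, 0.13, -0.785, 0.04, -0.27, 0.13, -0.785, 0.04, -0.36, 0.13, -0.785, 0.04, -0.45, 0.13, -0.785, 0.04, -0.54, 0.13, -0.785, 0.04, -0.63, 0.13, -0.785, 0.04, -0.72, 0.13, -0.785, 0.04, -0.81, 0.13, -0.785, 0.04, -0.9, 0.13, -0.785, 0.04, -0.99, 0.13, -0.785, 0.04, -1.0]
}}

```text
time_s: 25.45
tool_pos: [0.6093, -0.1505, 0.2569]
orientation: [-2.037, -2.383, 0.008]
wrist_force: [-1.1, -0.0, -0.6]
finger_gap: 0.751
grip_force: 0.0
```

{"method": "move_arm", "body": {
  "moves": [0, 0, 0, -0.09, 0, 0, 0, -0.18, 0, 0, 0, -0.263, 0, 0, 0, -0.263, 0, 0, 0, -0.263, 0, 0, 0, -0.263],
  "jaw": -0.2
}}

```text
time_s: 26.05
tool_pos: [0.6095, -0.1511, 0.2584]
orientation: [-2.481, -1.919, 0.006]
wrist_force: [0.4, -0.1, 0.5]
finger_gap: 0.403
grip_force: 0.0
```

```bash
python3 - <<'E'
from h import *
st(); im,I=snap('wrist','w13')
o=ctrl.observe()['orientation']; print('yaw',2*np.degrees(np.arctan2(o[1],o[0])))
for p in ((.6139,-.1535,.122),(.600,-.2117,.122)): print(proj(I,p))
m=im.max(2)<105
for r,a,c in rects(m,100,20000): print(np.round(r[0]),np.round(r[1]),round(r[2]),a)
gm=im.min(2)>150
for r,a,c in rects(gm,1500): print('W',np.round(r[0]),np.round(r[1]),round(r[2]),a)
E
```

```text
{'time_s': 26.05, 'tool_pos': [0.61, -0.151, 0.258], 'orientation': [-2.481, -1.919, 0.006], 'wrist_force': [0.435, -0.126, 0.522], 'finger_gap': 0.403, 'grip_force': 0.0, 'q': [-0.36, 0.468, 0.072, 1.181, -0.001, 1.465]}
yaw -284.6018126613242
[284.82108405 204.89980602]
[285.47691112 259.95415658]
[286. 235.] [16.  7.] 90 105.0
[118. 253.] [ 87. 239.] 85 13453.0
[442. 234.] [ 78. 123.] 39 3705.0
[442. 149.] [15. 24.] 86 187.5
[482. 137.] [ 5. 45.] 77 153.5
[393. 128.] [16. 48.] 7 163.5
[482. 100.] [24. 44.] 7 452.5
[249.  92.] [66. 30.] 11 315.5
[550.  85.] [42. 19.] 90 582.5
[489.  92.] [75. 67.] 85 965.0
[543.  87.] [91. 32.] 90 1335.0
[322.  67.] [53. 50.] 53 1598.0
[344.  51.] [50. 16.] 47 132.5
[549.   6.] [11. 20.] 90 178.0
[542.  20.] [41. 34.] 88 758.5
[484.  28.] [56. 70.] 85 2867.0
[430.  70.] [139.  33.] 84 1856.5
[386.  84.] [ 51. 163.] 18 2112.0
W [494. 271.] [ 50. 120.] 41 1687.5
W [288. 235.] [168. 106.] 88 11318.0
W [413. 123.] [66. 55.] 63 2276.0
W [505.  73.] [157. 114.] 85 7826.0
W [364.  32.] [63. 57.] 90 2812.5
```

```bash
python3 - <<'E'
import cv2
im=cv2.imread('pics/w13.png',0)
for v in range(170,292,6): print(v,' '.join(f'{x:3d}' for x in im[v,262:312:2]))
E
```

```text
170 208 208 208 208 208 206 138 138 138 123  70  71  97 208 208 208 208 208 137 138 163 137 138 164 167
176 208 206 138 138 138 139 138 138 138 106  71  71  70 165 208 208 208 208 158 158 137 137 138 137 138
182 158 154 141 138 138 138 138 139 138 106  70  70  69 131 208 208 208 196 158 158 138 138 137 137 208
188 158 158 158 158 159 138 138 138 139 148 197 197 196 199 208 208 209 194 158 158 137 137 137 137 165
194 158 158 159 158 158 158 159 153 138 154 195 195 195 185 158 158 158 158 158 157 138 138 137 136 173
200 163 171 172 173 173 173 166 107  96 147 193 193 193 190 181 182 183 184 185 187 187 188 190 190 193
206 158 159 158 141 138 144 208 208 208 174 191 191 191 200 208 208 208 166 158 151 137 137 137 136 208
212 143 208 208 208 208 208 208 208 198 192 189 190 189 198 208 208 208 137 137 149 136 137 137 136 209
218 158 158 208 205 198 138 137 137 138 171 188 188 188 159 208 208 208 157 157 137 137 136 136 165 208
224 157 157 158 138 138 137 138 138 137 163 187 186 186 132 208 208 208 157 157 136 137 136 137 164 208
230 157 157 157 157 157 151 137 137 138 137  90  71  71  71 
[... 383 characters left out ...]
 170 160 124 101  94 123 154 186 181 172 169 165 167 166 165 165 167 171 172
260 208 208 208 208 208 208 209 208 208 208 150 184 185 184 197 208 192 156 150 137 136 135 166 208  80
266 208 208 208 209 208 208 208 208 208 208 150 183 183 183 200 208 184 156 154 136 136 136 198 208  47
272 185 156 194 184 194 194 156 194 184 169 165 182 182 182 176 194 183 155 148 136 136 135 196 208   8
278 208 208 208 208 208 207 208 208 207 208 195 180 181 181 203 207 155 155 149 135 135 136 208 191   8
284 207 208 208 207 208 208 208 208 207 208 208 207 208 208 208 207 155 155 135 135 135 136 208 176   9
290 207 207 207 207 208 207 207 207 207 207 207 207 208 207 207 208 136 135 136 136 135 152 208 198   9
```

```bash
python3 - <<'E'
from h import *
g=cv2.imread('pics/w13.png',0).astype(int); I=ctrl.camera_info('wrist'); tp=np.array(ctrl.observe()['tool_pos'])
print('col284',g[180:236,284].tolist()); print('col287',g[244:290,287].tolist())
for v in (191,208,221,263,275): print(v,g[v,276:294].tolist())
yaw=np.radians(-14.8); ex=np.array([np.cos(yaw),np.sin(yaw)]); ey=np.array([-ex[1],ex[0]])
for u,v in ((284.7,185.5),(284.7,227),(286.3,250.5),(286.0,281)):
    p=onz(I,u,v,.122)[:2]; print(u,v,p.round(4),((p-tp[:2])@ex*1000).round(1),((p-tp[:2])@ey*1000).round(1))
E
```

```text
col284 [70, 70, 70, 101, 188, 198, 197, 197, 197, 196, 195, 196, 195, 195, 195, 195, 195, 195, 194, 194, 193, 193, 193, 192, 191, 191, 191, 190, 190, 191, 191, 190, 190, 190, 189, 189, 189, 188, 188, 188, 188, 187, 187, 186, 186, 179, 135, 86, 72, 71, 71, 71, 71, 71, 70, 69]
col287 [106, 118, 117, 117, 117, 117, 123, 137, 117, 136, 186, 186, 186, 185, 185, 186, 185, 184, 184, 184, 184, 184, 183, 182, 182, 182, 182, 182, 182, 182, 182, 181, 182, 181, 181, 180, 181, 191, 208, 208, 208, 208, 208, 207, 208, 207]
191 [138, 138, 138, 143, 167, 195, 195, 195, 196, 196, 196, 196, 197, 200, 189, 175, 206, 201]
208 [208, 208, 208, 197, 174, 191, 191, 191, 190, 191, 191, 192, 199, 208, 208, 208, 209, 208]
221 [137, 138, 137, 146, 171, 187, 187, 186, 187, 187, 187, 173, 143, 181, 208, 208, 208, 209]
263 [208, 208, 208, 208, 208, 189, 150, 183, 184, 184, 184, 184, 184, 186, 197, 208, 208, 197]
275 [155, 162, 174, 174, 168, 150, 153, 182, 182, 182, 182, 181, 181, 180, 170, 155, 162, 174]
284.7 185.5 [ 0.6186 -0.1349] 4.5 18.1
284.7 227 [ 0.6082 -0.176 ] 5.0 -24.3
286.3 250.5 [ 0.6034 -0.2016] 7.0 -50.2
286.0 281 [ 0.5944 -0.2364] 7.1 -86.3
```

{"method": "move_arm", "body": {
  "moves": [0.007, -0.005, -0.08, 0, 0.007, -0.005, -0.16, 0, 0.007, -0.005, -0.2, 0, 0.007, -0.005, -0.23, 0, 0.007, -0.005, -0.25, 0, 0.007, -0.005, -0.27, 0, 0.007, -0.005, -0.28, 0, 0.007, -0.005, -0.289, 0, 0.007, -0.005, -0.289, 0, 0.007, -0.005, -0.289, 0],
  "jaw": -0.4
}}

```text
time_s: 27.1
tool_pos: [0.6134, -0.1541, 0.1148]
orientation: [-2.485, -1.916, 0.005]
wrist_force: [-0.2, 0.4, -0.1]
finger_gap: 0.3
grip_force: 0.0
```

```bash
python3 - <<'E'
from h import *
st(); im,I=snap('wrist','w14'); s,_=snap('side','s14'); g=im.mean(2)
for p in ((.6129,-.1536,.122),): print(proj(I,p))
for v in range(150,330,12): print(v,' '.join(f'{int(x):3d}' for x in g[v,215:350:5]))
E
```

```text
{'time_s': 27.1, 'tool_pos': [0.613, -0.154, 0.115], 'orientation': [-2.485, -1.916, 0.005], 'wrist_force': [-0.191, 0.443, -0.121], 'finger_gap': 0.3, 'grip_force': 0.0, 'q': [-0.363, 0.58, -0.124, 0.872, -0.001, 1.465]}
[278.40432823 283.12269711]
150 137 135 136 140 137 134 138 137 140 140 139 142 154 150 150 153 146 149 148 151 149 145 150 156 153 146 144
162 136 133 136 135 136 138 134 141 137 137 142 136 136 142 134 134 141 140 142 140 139 142 136 148 154 155 153
174 210 210 211 211 211 211 210 209 210 210 210 210 209 209 209 208 209 208 209 208 208 208 207 209 212 211 211
186 213 213 213 213 213 213 213 213 213 213 213 213 213 213 213 213 213 213 213 213 213 213 213 213 213 213 213
198 213 213 213 213 213 213 213 213 213 213 139 139  71  71 168 213 213 204 138 138 138 138 137  94  59  62  73
210 213 213 213 213 213 213 194 158 139 140 139 139  71  71 134 213 213 158 159 138 138 138 155 213 213  57  58
222 159 159 159 204 213 213 159 159 159 143 139 139  71  71  83 213 212 167 158 138 138 137 213 213 213 212  85
234 159 159 159 159 159 160 158 159 158 139 156 159  71  71  71 158 171 198 159 138 138 213 213 213 212 213 213
246 158 158 158 158 158 159 158 158 153 139 139 144 173 173 174 158 158 191 159 138 138 213 213 213 213 213 213
258 158 158 119  61  73  84  58  62  59  84  84  99 171 171 172  82  82  81  23  70  83 125 124 124 123 122 121
270 158 158 156  13  13  57  57  10  90 139 139 143 172 171 171 213 213 157  10  70  70  16  15 132 212 212  69
282 159 158  11  13  52  57  54   8  61 158 139 133 101 101 100 213 213 145  11  27  57  67  13  15 197 213  57
294 157  12  11  12  11  96  21  10 117 157 157 150 100 100 101 186 204 156   9  22  95  14  13  13  16 152  63
306  14  13  13  12  13  12  19   9 157 157 157 184 114 113 114 213 212 157  11  22  14  12  12  17  17  16  17
318  14  13  12  12  13  13  14  10 212 212 212 201 113 113 108 173 212 137  75  22  13  13  12  12  13  16  15
```

{"method": "move_arm", "body": {
  "moves": [0, 0, 0, 0, 0, 0, 0, 0, 0, 0, 0, 0, 0, 0, 0, 0, 0, 0, 0, 0, 0, 0, 0, 0],
  "jaw": -1,
  "grip_force": 70
}}

```text
time_s: 27.8
tool_pos: [0.6135, -0.1542, 0.1149]
orientation: [-2.485, -1.916, 0.004]
wrist_force: [0.4, 0.8, 4.8]
finger_gap: 0.07
grip_force: 71.9
```

{"method": "move_arm", "body": {
  "moves": [0, 0, 0.008, 0, 0, 0, 0.016, 0, 0, 0, 0.018, 0, 0, 0, 0.018, 0]
}}

```text
time_s: 28.2
tool_pos: [0.6128, -0.1539, 0.1231]
orientation: [-2.484, -1.915, 0.006]
wrist_force: [-0.9, 0.1, -1.6]
finger_gap: 0.069
grip_force: 71.0
```

{"method": "move_arm", "body": {
  "moves": [-0.02, 0.005, 0, 0, -0.04, 0.0105, 0, 0, -0.06, 0.016, 0, 0, -0.08, 0.021, 0, 0, -0.095, 0.025, 0, 0, -0.095, 0.025, 0, 0]
}}

```text
time_s: 28.8
tool_pos: [0.5644, -0.1411, 0.1232]
orientation: [-2.484, -1.915, 0.006]
wrist_force: [0.8, 0.5, -3.3]
finger_gap: 0.068
grip_force: 71.0
```

{"method": "move_arm", "body": {
  "moves": [0, 0, 0.08, 0, 0, 0, 0.16, 0, 0, 0, 0.22, 0, 0, 0, 0.22, 0, 0, 0, 0.22, 0]
}}

```text
time_s: 29.3
tool_pos: [0.5662, -0.1418, 0.2338]
orientation: [-2.486, -1.916, 0.004]
wrist_force: [-0.3, -0.8, -3.8]
finger_gap: 0.069
grip_force: 71.1
```

{"method": "move_arm", "body": {
  "moves": [-0.114, 0.757, -0.0, 0.261, -0.114, 0.757, -0.0, 0.261, -0.114, 0.757, -0.0, 0.261, -0.114, 0.757, -0.0, 0.261, -0.114, 0.757, -0.0, 0.261, -0.114, 0.757, -0.0, 0.261, -0.114, 0.757, 0, 0.261, -0.114, 0.757, 0, 0.261, -0.114, 0.757, -0.068, 0.261, -0.114, 0.757, -0.068, 0.261, -0.114, 0.757, -0.068, 0.261, -0.114, 0.757, -0.068, 0.261]
}}

```text
time_s: 30.5
tool_pos: [0.5089, 0.2362, 0.1997]
orientation: [-2.045, -2.38, 0.007]
wrist_force: [0.2, -0.8, -2.0]
finger_gap: 0.069
grip_force: 71.0
```

```bash
python3 - <<'E'
from h import *
st(); im,I=snap('wrist','w15'); g=im.mean(2); tp=np.array(ctrl.observe()['tool_pos'])
o=ctrl.observe()['orientation']; print('yaw',2*np.degrees(np.arctan2(o[1],o[0])))
for n,(x,y) in dict(s1=(.5092,.2365),s2=(.5465,.2427),s3=(.5838,.2484)).items(): print(n,proj(I,[x,y,.052]))
print('coupon top',proj(I,[tp[0],tp[1],tp[2]+.007]),'bottom',proj(I,[tp[0],tp[1],tp[2]-.093]))
for v in range(150,330,10): print(v,' '.join(f'{int(x):3d}' for x in g[v,190:335:5]))
E
```

```text
{'time_s': 30.5, 'tool_pos': [0.509, 0.236, 0.2], 'orientation': [-2.045, -2.38, 0.007], 'wrist_force': [0.183, -0.786, -1.978], 'finger_gap': 0.069, 'grip_force': 70.98, 'q': [0.303, 0.38, -0.22, 0.977, 0.001, 1.722]}
yaw -261.3357245611666
s1 [280.42920978 200.7454939 ]
s2 [317.80802305 200.38000935]
s3 [354.99333571 200.50396996]
coupon top [280.82274692 284.87271107] bottom [280.59239226 219.03436952]
150 152 142 146 151 154 146 146 156 141 150 136 110 210 211 211 210 211 211 212 212 211 211 212 211 212 211 211 211 212
160 146 147 148 150 147 148 143 142 148 153 156 100 211 210 211 210 211 211 211 212 211 212 211 212 211 212 211 211 212
170 152 148 148 142 149 152 146 143 152 150 152  91 211 212 212 108  88  88  88  88  88  88  88  88  88  88  88  88  88
180  92  93  91  89 146 138 155 151 134  90  93  91 154 204 154 211 211 207 210 208 212 212 212 212 212 209 206 212 211
190  90  89  90  92  95  93  91  90  91  91  90  92 155 154 155 137 212 171 158 134 212 212 212 211 211 157  87 212 212
200  90  95  91  90  92  94  91  92  88  93  89  90 154 154 153 158 211  64  65 133 212 212
[... 768 characters left out ...]
 150 156 150 150 146 151 155 133  13  12  58  58  13 101 100  11  57  62  14  14  36  28  98 124  29
280 146 152 146 157 148 150 152 157 150 153 155  15  15  16  58  57   9 100  99  10  58  58  26  20  15  29  60 123  57
290 152 151 148 149 148 150 153 154 149 150 145  12  14  25  58  57  10  99  99  12  57  58  52  13  13  75 122 122 122
300 144 147  54  24  60 149 154 147 148 119  10  15  20  18  12  16  21 114 114  15  20  12  15  19  18  13  13 154 146
310  11  13  22  17  13  13  12  13  13  13  13  12  13  13  11  10  21 113 113  15  11  12  12  12  11  13  13  13  13
320  11  14  11  16  17  13  12  13  12  13  13  12  13  12  10  13  21 148 147  41  14  13  12  13  14  13  13  14  15
```

```bash
python3 - <<'E'
from h import *
im=cv2.imread('pics/w15.png')[:,:,::-1]; g=im.mean(2).astype(int)
for v in (198,206,214): print(v,'s2',g[v,308:328].tolist(),'s3',g[v,345:366].tolist())
for u in (314,317,320,351,355,359): print('col',u,g[178:232,u].tolist())
for v in (186,190,194,197,200,210,220): print('c',v,g[v,264:298].tolist())
for v in (245,248,252,256,262): print('top',v,g[v,264:298].tolist())
for u in (278,281): print('colc',u,g[176:206,u].tolist())
E
```

```text
198 s2 [211, 212, 212, 203, 176, 157, 157, 157, 151, 136, 132, 109, 77, 76, 77, 107, 173, 211, 212, 212] s3 [211, 212, 212, 212, 186, 145, 135, 121, 91, 76, 76, 76, 76, 77, 76, 76, 150, 200, 211, 211, 211]
206 s2 [212, 211, 212, 200, 167, 157, 157, 157, 150, 136, 127, 97, 76, 77, 76, 129, 194, 211, 212, 212] s3 [212, 211, 212, 205, 170, 135, 134, 108, 77, 76, 76, 76, 76, 77, 76, 122, 189, 212, 212, 211, 211]
214 s2 [211, 212, 211, 192, 136, 136, 136, 136, 136, 135, 122, 85, 77, 76, 90, 156, 212, 212, 211, 212] s3 [211, 212, 211, 185, 143, 135, 115, 84, 77, 76, 76, 76, 76, 76, 98, 180, 212, 212, 211, 212, 212]
col 314 [212, 211, 208, 182, 158, 158, 158, 157, 157, 157, 156, 157, 157, 157, 157, 157, 157, 157, 157, 157, 157, 157, 156, 157, 157, 157, 157, 157, 157, 157, 153, 135, 136, 136, 136, 136, 136, 132, 105, 82, 82, 82, 83, 86, 88, 87, 84, 83, 125, 211, 211, 212, 212, 212]
col 317 [212, 211, 208, 178, 150, 150, 148, 136, 136, 136, 136, 136, 139, 150, 150, 150, 150, 148, 136, 136, 136, 135, 136, 136, 137, 136, 139, 148, 136, 136, 136, 136, 135, 136, 135, 136, 135, 131, 105, 82, 82, 8
[... 2665 characters left out ...]
171, 171, 171, 171, 171, 171, 171, 150, 65, 42, 42, 42, 42, 42, 41, 42, 41, 41, 41]
top 256 [54, 55, 55, 55, 55, 56, 109, 171, 171, 171, 171, 171, 171, 170, 171, 171, 171, 171, 171, 171, 171, 170, 148, 60, 56, 55, 56, 56, 56, 56, 56, 55, 52, 43]
top 262 [58, 58, 57, 57, 56, 49, 60, 101, 101, 100, 100, 100, 100, 100, 100, 100, 100, 100, 100, 100, 121, 161, 146, 55, 63, 62, 62, 62, 61, 62, 62, 62, 62, 83]
colc 278 [211, 212, 212, 212, 210, 193, 159, 158, 158, 158, 158, 158, 158, 158, 157, 158, 148, 84, 64, 64, 64, 63, 64, 64, 64, 64, 64, 64, 63, 64]
colc 281 [212, 211, 212, 212, 210, 193, 157, 158, 157, 158, 158, 158, 158, 158, 158, 157, 148, 84, 64, 64, 64, 64, 64, 64, 64, 65, 63, 64, 64, 63]
```

```bash
python3 - <<'E'
from h import *
I=ctrl.camera_info('wrist'); tp=np.array(ctrl.observe()['tool_pos']); yaw=np.radians(8.9); ex=np.array([np.cos(yaw),np.sin(yaw)]); ey=np.array([-ex[1],ex[0]])
f=lambda u,v,z:(np.array([(onz(I,u,v,z)[:2]-tp[:2])@e for e in (ex,ey)])*1000).round(1)
for n,a in dict(s2top=(317.7,181.1,.052),s2bot=(316.7,226,.052),s3mid=(354.7,206,.052),s3t=(355.5,181.1,.052),s2mid=(317.6,206,.052),s2m2=(317.8,198,.052),s1=(279.9,188,.052),s1t=(280,181.2,.052),cbotT=(278.6,193,tp[2]-.0925),ctopT=(278.2,241,tp[2]+.0075),cbL=(273.9,195,tp[2]-.0925),cbR=(283.2,195,tp[2]-.0925)).items(): print(n,f(*a))
g=cv2.imread('pics/w15.png',0); print(g[226:262,278].tolist())
E
```

```text
s2top [37.4 20.3]
s2bot [ 38.3 -27.3]
s3mid [76.3 -5.6]
s3t [75.1 20.3]
s2mid [38.3 -5.5]
s2m2 [38.2  2.9]
s1 [-0.1 13.3]
s1t [ 0.  20.2]
cbotT [-1.1 22.3]
ctopT [-0.9 24.1]
cbL [-4.9 20.6]
cbR [ 2.6 20.6]
[64, 64, 63, 62, 64, 64, 63, 63, 62, 63, 65, 63, 62, 64, 63, 61, 67, 115, 172, 173, 173, 171, 171, 170, 171, 171, 170, 171, 170, 171, 171, 171, 170, 171, 171, 157]
```

{"method": "move_arm", "body": {
  "moves": [0.0034, -0.0078, -0.04, 0, 0.0034, -0.0078, -0.07, 0, 0.0034, -0.0078, -0.09, 0, 0.0034, -0.0078, -0.1, 0, 0.0034, -0.0078, -0.1, 0, 0.0034, -0.0078, -0.1, 0]
}}

```text
time_s: 31.15
tool_pos: [0.5108, 0.2331, 0.1501]
orientation: [-2.044, -2.382, 0.005]
wrist_force: [-0.2, 0.1, -2.1]
finger_gap: 0.072
grip_force: 70.9
```

```bash
python3 - <<'E'
from h import *
st(); im,I=snap('wrist','w16'); g=im.mean(2).astype(int); tp=np.array(ctrl.observe()['tool_pos'])
print('s1,s2',proj(I,[.5095,.233,.052]),proj(I,[.547,.239,.052]),'cb',proj(I,[tp[0]-.003,tp[1]+.022,tp[2]-.0925]))
for v in range(140,232,6): print(v,g[v,262:340:2].tolist())
for u in (276,279,282,328,332): print('col',u,g[130:240,u].tolist()[::2])
E
```

```text
{'time_s': 31.15, 'tool_pos': [0.511, 0.233, 0.15], 'orientation': [-2.044, -2.382, 0.005], 'wrist_force': [-0.157, 0.105, -2.064], 'finger_gap': 0.072, 'grip_force': 70.946, 'q': [0.296, 0.424, -0.288, 0.863, 0.001, 1.715]}
s1,s2 [278.47372522 216.81582995] [323.18986757 216.67368525] cb [280.65307277 193.07438365]
140 [218, 217, 217, 217, 217, 217, 217, 217, 218, 218, 217, 217, 218, 218, 218, 218, 218, 218, 218, 217, 218, 218, 218, 217, 217, 217, 217, 218, 217, 217, 218, 218, 218, 217, 218, 217, 217, 217, 217]
146 [217, 216, 217, 218, 217, 217, 217, 217, 217, 218, 218, 218, 217, 217, 218, 217, 218, 217, 218, 218, 218, 217, 218, 218, 218, 218, 218, 217, 218, 217, 218, 217, 217, 218, 218, 218, 217, 218, 218]
152 [217, 217, 217, 217, 218, 217, 218, 218, 218, 218, 218, 218, 218, 217, 218, 217, 218, 217, 218, 218, 218, 218, 218, 217, 217, 218, 218, 217, 218, 217, 217, 218, 218, 218, 218, 218, 218, 217, 218]
158 [217, 216, 216, 217, 217, 217, 217, 217, 217, 218, 217, 218, 218, 218, 217, 218, 217, 218, 218, 218, 217, 218, 218, 218, 218, 218, 218, 218, 218, 218, 218, 218, 218, 218, 217, 21
[... 2916 characters left out ...]
8, 218, 217, 217, 198, 217, 91, 91, 91, 91, 145, 218, 218, 218, 157, 147, 66, 66, 67, 67, 67, 67, 66, 67, 66, 67, 61, 67, 67, 67, 67, 67, 66, 66, 67, 65, 66, 67, 64]
col 328 [133, 214, 217, 217, 217, 217, 218, 217, 218, 217, 218, 218, 217, 217, 218, 218, 218, 218, 218, 218, 191, 218, 89, 91, 91, 91, 140, 218, 217, 218, 79, 80, 79, 79, 80, 79, 79, 79, 79, 79, 79, 80, 79, 79, 79, 79, 79, 78, 79, 79, 79, 79, 79, 79, 95]
col 332 [147, 213, 217, 217, 218, 217, 217, 218, 218, 218, 218, 218, 218, 218, 218, 218, 218, 218, 218, 218, 193, 218, 90, 91, 91, 88, 139, 218, 218, 218, 181, 184, 198, 199, 218, 218, 218, 218, 218, 218, 218, 218, 218, 218, 218, 217, 218, 217, 218, 218, 218, 218, 218, 217, 218]
```

```bash
python3 - <<'E'
from h import *
I=ctrl.camera_info('wrist'); tp=np.array(ctrl.observe()['tool_pos']); yaw=np.radians(8.9); ex=np.array([np.cos(yaw),np.sin(yaw)]); ey=np.array([-ex[1],ex[0]])
f=lambda u,v,z:(np.array([(onz(I,u,v,z)[:2]-tp[:2])@e for e in (ex,ey)])*1000).round(1)
g=cv2.imread('pics/w16.png',0); print(g[184:198,279].tolist(),g[184:198,328].tolist(),g[230:252,328].tolist(),g[194,268:292].tolist(),g[194,312:336].tolist())
print(f(279,189.3,.052),f(323.4,206,.052),f(278.7,192.8,tp[2]-.0925),f(328,242,.052),f(285.7,200,.052))
E
```

```text
[216, 216, 216, 216, 216, 206, 142, 142, 134, 84, 67, 66, 67, 66] [216, 216, 215, 216, 216, 204, 79, 79, 80, 80, 79, 79, 80, 79] [79, 79, 79, 80, 79, 79, 79, 83, 95, 94, 96, 101, 129, 180, 216, 216, 216, 216, 216, 216, 216, 216] [141, 142, 142, 126, 139, 191, 95, 67, 67, 66, 66, 67, 67, 67, 66, 80, 110, 145, 193, 216, 216, 216, 217, 217] [216, 216, 216, 216, 212, 191, 164, 163, 164, 156, 141, 141, 136, 112, 80, 79, 79, 79, 79, 133, 196, 215, 216, 216]
[-0.8 24. ] [36.5  9.6] [-1.  22.5] [ 42.1 -23.3] [ 4.8 14.9]
```

{"method": "move_arm", "body": {
  "moves": [-0.001, 0, -0.01, 0, -0.001, 0, -0.02, 0, -0.001, 0, -0.03, 0, -0.001, 0, -0.04, 0, -0.001, 0, -0.05, 0, -0.001, 0, -0.06, 0, -0.001, 0, -0.06, 0]
}}

```text
time_s: 31.9
tool_pos: [0.5092, 0.2329, 0.1184]
orientation: [-2.043, -2.381, 0.009]
wrist_force: [0.1, 0.1, -2.5]
finger_gap: 0.073
grip_force: 70.9
```

{"method": "move_arm", "body": {
  "moves": [0, 0, -0.006, 0, 0, 0, -0.012, 0, 0, 0, -0.014, 0, 0, 0, -0.014, 0]
}}

```text
time_s: 32.3
tool_pos: [0.5096, 0.233, 0.1122]
orientation: [-2.043, -2.381, 0.007]
wrist_force: [0.1, -0.5, -1.8]
finger_gap: 0.071
grip_force: 71.0
```

{"method": "move_arm", "body": {
  "moves": [0, 0, 0, 0, 0, 0, 0, 0, 0, 0, 0, 0, 0, 0, 0, 0, 0, 0, 0.02, 0, 0, 0, 0.06, 0, 0, 0, 0.12, 0, 0, 0, 0.2, 0, 0, 0, 0.28, 0, 0, 0, 0.28, 0],
  "jaw": -0.4
}}

```text
time_s: 33.3
tool_pos: [0.5129, 0.2341, 0.2592]
orientation: [2.044, 2.383, 0.008]
wrist_force: [0.3, 0.1, 0.6]
finger_gap: 0.3
grip_force: 0.0
```

{"method": "move_arm", "body": {
  "moves": [0.174, -0.898, 0, -0.259, 0.174, -0.898, 0, -0.259, 0.174, -0.898, 0, -0.259, 0.174, -0.898, 0, -0.259, 0.174, -0.898, 0, -0.259, 0.174, -0.898, 0, -0.259, 0.174, -0.898, 0, -0.259, 0.174, -0.898, 0, -0.259, 0.174, -0.898, 0, -0.259, 0.174, -0.898, 0, -0.259, 0.174, -0.898, 0, -0.259, 0.174, -0.898, 0, -0.259]
}}

```text
time_s: 34.5
tool_pos: [0.5963, -0.2148, 0.2522]
orientation: [-2.48, -1.919, 0.005]
wrist_force: [-0.3, 0.1, 0.0]
finger_gap: 0.298
grip_force: 0.0
```

```bash
python3 - <<'E'
from h import *
st(); im,I=snap('wrist','w17'); g=im.mean(2).astype(int); tp=np.array(ctrl.observe()['tool_pos'])
o=ctrl.observe()['orientation']; print('yaw',2*np.degrees(np.arctan2(o[1],o[0])))
print(proj(I,[.5999,-.2151,.122]))
for v in range(176,236,6): print(v,g[v,268:302].tolist())
for u in (280,283,286): print(u,g[176:236,u].tolist())
E
```

```text
{'time_s': 34.5, 'tool_pos': [0.596, -0.215, 0.252], 'orientation': [-2.48, -1.919, 0.005], 'wrist_force': [-0.278, 0.083, 0.004], 'finger_gap': 0.298, 'grip_force': 0.0, 'q': [-0.462, 0.483, 0.08, 1.174, -0.001, 1.363]}
yaw -284.47156339949095
[283.60050599 204.98494986]
176 [135, 135, 135, 135, 135, 135, 134, 135, 134, 135, 135, 122, 81, 69, 69, 69, 69, 69, 70, 130, 203, 206, 206, 206, 206, 206, 194, 160, 153, 153, 153, 148, 133, 134]
182 [135, 135, 135, 135, 134, 135, 135, 135, 135, 135, 135, 131, 121, 114, 112, 103, 92, 94, 98, 107, 154, 206, 206, 206, 206, 206, 191, 153, 153, 153, 153, 147, 134, 134]
188 [153, 154, 154, 149, 137, 135, 135, 135, 135, 134, 135, 145, 172, 190, 192, 192, 192, 192, 192, 193, 199, 206, 206, 206, 206, 206, 192, 153, 153, 153, 152, 145, 134, 134]
194 [147, 148, 147, 147, 147, 146, 146, 146, 141, 128, 129, 150, 189, 190, 190, 190, 190, 190, 190, 185, 165, 151, 156, 156, 153, 149, 149, 148, 148, 149, 148, 141, 130, 130]
200 [143, 144, 145, 146, 147, 136, 105, 102, 96, 96, 96, 133, 188, 189, 189, 188, 188, 188, 189, 184, 166, 154, 154, 154, 156, 155, 154, 
[... 1105 characters left out ...]
84, 185, 184, 182, 182, 183, 182, 182, 183, 183, 175, 154, 206, 206, 206, 206, 206, 206, 197, 151, 152]
283 [69, 69, 68, 68, 69, 71, 103, 175, 175, 175, 177, 192, 192, 191, 191, 191, 190, 191, 190, 190, 189, 190, 189, 189, 188, 188, 188, 188, 187, 187, 187, 187, 186, 186, 186, 185, 185, 185, 184, 183, 184, 184, 183, 182, 182, 182, 182, 182, 182, 181, 185, 202, 206, 206, 206, 206, 206, 200, 168, 152]
286 [70, 69, 68, 68, 68, 69, 98, 176, 175, 177, 188, 192, 192, 191, 191, 191, 190, 190, 190, 190, 190, 189, 189, 189, 189, 188, 188, 187, 187, 187, 187, 186, 186, 186, 186, 185, 185, 185, 185, 184, 184, 184, 183, 183, 183, 183, 182, 182, 182, 182, 187, 201, 206, 206, 206, 206, 206, 197, 152, 152]
```

```bash
python3 - <<'E'
from h import *
I=ctrl.camera_info('wrist'); tp=np.array(ctrl.observe()['tool_pos'])
a,b=[onz(I,283.4,v,.122)[:2] for v in (182.3,226.3)]; print(np.linalg.norm(a-b),(a+b)/2-tp[:2],tp)
E
```

```text
0.04377562998404639 [ 0.00343594 -0.00016889] [ 0.59643944 -0.214292    0.25238206]
```

{"method": "move_arm", "body": {
  "moves": [0.007, 0, -0.08, 0, 0.007, 0, -0.15, 0, 0.007, 0, -0.19, 0, 0.007, 0, -0.22, 0, 0.007, 0, -0.24, 0, 0.007, 0, -0.255, 0, 0.007, 0, -0.265, 0, 0.007, 0, -0.275, 0, 0.007, 0, -0.275, 0, 0.007, 0, -0.275, 0]
}}

```text
time_s: 35.55
tool_pos: [0.6005, -0.2161, 0.1152]
orientation: [-2.482, -1.92, 0.005]
wrist_force: [0.2, 0.5, 0.4]
finger_gap: 0.301
grip_force: 0.0
```

```bash
python3 - <<'E'
from h import *
st(); im,I=snap('wrist','w18'); g=im.mean(2)
for v in (258,270,282,294): print(v,' '.join(f'{int(x):3d}' for x in g[v,235:330:3]))
E
```

```text
{'time_s': 35.55, 'tool_pos': [0.6, -0.216, 0.115], 'orientation': [-2.482, -1.92, 0.005], 'wrist_force': [0.16, 0.458, 0.419], 'finger_gap': 0.301, 'grip_force': 0.0, 'q': [-0.46, 0.589, -0.106, 0.881, -0.001, 1.365]}
258  97  97  76  52  52  45  11  95  94  94  94  94 158 158 157 158 158 129  90  91  91  90  78  11  64  63  63 132 130  87 150 150
270  10  34  51  52  51   9   7 196 197 196 196 197 157 158 153 143  93 183 196 196 145 145 120   8  10  64  64  63  30  13  12  15
282  47  52  52  52   7   7   9 162 196 196 196 196  92  92  92  92  92 179 196 196 145 145  82   7   9  25  55  55  63  37  12  13
294  11  51  89  65  18   7   8 196 196 196 196 196  91  92  91  91  92 196 196 188 144 144 107   9   5  19  79  88  27  13  10  13
```

Centred. Now I'll close, raise it and draw it off the peg.

{"method": "move_arm", "body": {
  "moves": [0, 0, 0, 0, 0, 0, 0, 0, 0, 0, 0, 0, 0, 0, 0, 0, 0, 0, 0, 0, 0, 0, 0, 0],
  "jaw": -1,
  "grip_force": 70
}}

```text
time_s: 36.2
tool_pos: [0.6006, -0.2162, 0.1154]
orientation: [-2.482, -1.92, 0.005]
wrist_force: [-0.9, -1.0, 5.3]
finger_gap: 0.065
grip_force: 71.7
```

{"method": "move_arm", "body": {
  "moves": [0, 0, 0.008, 0, 0, 0, 0.016, 0, 0, 0, 0.018, 0, 0, 0, 0.018, 0]
}}

```text
time_s: 36.6
tool_pos: [0.6001, -0.2159, 0.1237]
orientation: [-2.481, -1.919, 0.006]
wrist_force: [0.5, 0.3, -1.4]
finger_gap: 0.071
grip_force: 70.8
```

{"method": "move_arm", "body": {
  "moves": [-0.02, 0.005, 0, 0, -0.04, 0.0105, 0, 0, -0.06, 0.016, 0, 0, -0.08, 0.021, 0, 0, -0.095, 0.025, 0, 0, -0.095, 0.025, 0, 0]
}}

```text
time_s: 37.2
tool_pos: [0.5516, -0.203, 0.1237]
orientation: [-2.481, -1.918, 0.006]
wrist_force: [-1.1, -0.1, -2.1]
finger_gap: 0.072
grip_force: 70.8
```

{"method": "move_arm", "body": {
  "moves": [0, 0, 0.08, 0, 0, 0, 0.16, 0, 0, 0, 0.22, 0, 0, 0, 0.22, 0, 0, 0, 0.22, 0]
}}

```text
time_s: 37.7
tool_pos: [0.5534, -0.2037, 0.2343]
orientation: [-2.483, -1.92, 0.004]
wrist_force: [-0.1, -0.2, -3.8]
finger_gap: 0.07
grip_force: 70.9
```

{"method": "move_arm", "body": {
  "moves": [0.063, 0.895, 0, 0.261, 0.063, 0.895, 0, 0.261, 0.063, 0.895, 0, 0.261, 0.063, 0.895, 0, 0.261, 0.063, 0.895, 0, 0.261, 0.063, 0.895, 0, 0.261, 0.063, 0.895, 0, 0.261, 0.063, 0.895, 0, 0.261, 0.063, 0.895, 0, 0.261, 0.063, 0.895, 0, 0.261, 0.063, 0.895, 0, 0.261, 0.063, 0.895, 0, 0.261]
}}

```text
time_s: 38.9
tool_pos: [0.5836, 0.243, 0.2323]
orientation: [-2.039, -2.383, 0.011]
wrist_force: [-0.1, -0.4, -2.0]
finger_gap: 0.068
grip_force: 70.8
```

{"method": "move_arm", "body": {
  "moves": [0, 0, -0.06, 0, 0, 0, -0.11, 0, 0, 0, -0.15, 0, 0, 0, -0.165, 0, 0, 0, -0.165, 0, 0, 0, -0.165, 0]
}}

```text
time_s: 39.5
tool_pos: [0.585, 0.2434, 0.1523]
orientation: [-2.041, -2.384, 0.005]
wrist_force: [0.4, -0.4, -2.7]
finger_gap: 0.068
grip_force: 70.8
```

```bash
python3 - <<'E'
from h import *
st(); im,I=snap('wrist','w19'); g=im.mean(2).astype(int); tp=np.array(ctrl.observe()['tool_pos'])
o=ctrl.observe()['orientation']; print('yaw',2*np.degrees(np.arctan2(o[1],o[0])))
for v in (191,194,197,200,206,212): print(v,'s3',g[v,264:296].tolist(),'s2',g[v,215:250].tolist())
for u in (229,232,276,279,282): print('col',u,g[178:204,u].tolist(),g[228:252,u].tolist())
E
```

```text
{'time_s': 39.5, 'tool_pos': [0.585, 0.243, 0.152], 'orientation': [-2.041, -2.384, 0.005], 'wrist_force': [0.409, -0.411, -2.686], 'finger_gap': 0.068, 'grip_force': 70.793, 'q': [0.278, 0.547, -0.077, 0.951, 0.001, 1.694]}
yaw -261.1192768727547
191 s3 [205, 205, 205, 188, 140, 139, 139, 139, 126, 118, 156, 130, 129, 130, 136, 149, 149, 149, 144, 133, 140, 135, 120, 154, 215, 215, 215, 214, 214, 214, 214, 215] s2 [215, 215, 215, 215, 215, 215, 214, 214, 216, 214, 214, 210, 173, 101, 102, 102, 102, 96, 86, 129, 160, 161, 161, 160, 160, 161, 177, 214, 215, 215, 215, 215, 215, 214, 215]
194 s3 [139, 139, 139, 139, 140, 139, 139, 139, 126, 82, 65, 65, 66, 65, 64, 63, 66, 66, 66, 87, 127, 135, 121, 154, 214, 215, 215, 214, 215, 215, 215, 215] s2 [215, 214, 215, 215, 215, 215, 215, 214, 215, 215, 215, 215, 197, 101, 101, 101, 95, 73, 86, 129, 161, 161, 160, 161, 160, 161, 173, 206, 215, 214, 215, 215, 215, 215, 212]
197 s3 [139, 139, 139, 140, 139, 139, 140, 140, 127, 81, 66, 66, 65, 65, 65, 65, 65, 65, 65, 79, 115, 135, 120, 154, 215, 215, 215, 215, 215, 215, 215, 215] s2 [160, 160, 160
[... 1641 characters left out ...]
]
col 276 [89, 92, 143, 215, 215, 215, 214, 214, 215, 205, 140, 140, 139, 129, 65, 65, 66, 65, 65, 65, 65, 65, 65, 66, 66, 65] [65, 66, 64, 64, 64, 65, 66, 64, 60, 60, 61, 62, 72, 115, 175, 175, 176, 175, 175, 174, 174, 174, 174, 173]
col 279 [90, 95, 139, 215, 215, 215, 215, 215, 215, 207, 160, 161, 161, 149, 66, 65, 63, 66, 66, 65, 66, 65, 65, 66, 66, 65] [66, 65, 64, 64, 65, 65, 67, 65, 63, 62, 61, 62, 68, 116, 176, 175, 175, 175, 175, 174, 175, 174, 174, 174]
col 282 [90, 96, 142, 215, 215, 215, 215, 215, 215, 207, 155, 154, 155, 144, 65, 65, 66, 65, 65, 65, 65, 66, 65, 65, 66, 65] [66, 65, 64, 64, 64, 65, 66, 65, 64, 65, 64, 62, 69, 116, 175, 175, 175, 175, 174, 175, 174, 174, 174, 174]
```

```bash
python3 - <<'E'
from h import *
I=ctrl.camera_info('wrist'); tp=np.array(ctrl.observe()['tool_pos']); yaw=np.radians(8.9); ex=np.array([np.cos(yaw),np.sin(yaw)]); ey=np.array([-ex[1],ex[0]])
f=lambda u,v,z:(np.array([(onz(I,u,v,z)[:2]-tp[:2])@e for e in (ex,ey)])*1000).round(1)
print('s2',f(227.4,194,.052),f(241.3,194,.052),'s3R',f(287.1,194,.052),'ends',f(279,187.2,.052),f(232,247,.052),'coupon',f(273.0,194,tp[2]-.0925),f(283.2,194,tp[2]-.0925),f(278,191.3,tp[2]-.0925))
g=cv2.imread('pics/w19.png',0); print(g[236:256,230].tolist(),g[236:256,236].tolist(),g[236:256,239].tolist())
E
```

```text
s2 [-44.   19.3] [-32.4  19.3] s3R [ 6.  19.4] ends [-0.8 25.2] [-42.6 -29.4] coupon [-5.6 21.5] [ 2.7 21.5] [-1.5 23.7]
[89, 94, 108, 110, 125, 159, 160, 159, 159, 159, 161, 168, 182, 212, 212, 212, 213, 212, 212, 213] [84, 84, 84, 84, 105, 159, 159, 160, 159, 159, 170, 203, 213, 212, 213, 213, 212, 213, 212, 213] [84, 84, 84, 84, 106, 159, 159, 159, 159, 159, 169, 203, 212, 212, 212, 213, 213, 213, 213, 212]
```

{"method": "move_arm", "body": {
  "moves": [0.003, -0.001, 0, 0, 0.003, -0.001, -0.01, 0, 0.003, -0.001, -0.02, 0, 0.003, -0.001, -0.03, 0, 0.003, -0.001, -0.04, 0, 0.003, -0.001, -0.05, 0, 0.003, -0.001, -0.06, 0, 0.003, -0.001, -0.068, 0, 0.003, -0.001, -0.068, 0]
}}

```text
time_s: 40.45
tool_pos: [0.5853, 0.2434, 0.1165]
orientation: [-2.039, -2.384, 0.009]
wrist_force: [-0.1, -0.1, -2.7]
finger_gap: 0.068
grip_force: 70.8
```

{"method": "move_arm", "body": {
  "moves": [0, 0, -0.005, 0, 0, 0, -0.009, 0, 0, 0, -0.009, 0]
}}

```text
time_s: 40.75
tool_pos: [0.5856, 0.2435, 0.1126]
orientation: [-2.039, -2.385, 0.007]
wrist_force: [0.3, 0.6, -2.6]
finger_gap: 0.067
grip_force: 70.8
```

{"method": "move_arm", "body": {
  "moves": [0, 0, 0, 0, 0, 0, 0, 0, 0, 0, 0, 0, 0, 0, 0, 0, 0, 0, 0.02, 0, 0, 0, 0.06, 0, 0, 0, 0.12, 0, 0, 0, 0.2, 0, -0.05, -0.05, 0.28, 0, -0.1, -0.1, 0.28, 0, -0.1, -0.1, 0.28, 0],
  "jaw": -0.4
}}

```text
time_s: 41.85
tool_pos: [0.5333, 0.1916, 0.2552]
orientation: [-2.042, -2.384, 0.007]
wrist_force: [0.6, -0.2, -0.3]
finger_gap: 0.299
grip_force: 0.0
```

```bash
python3 - <<'E'
from h import *
st(); im,I=snap('wrist','w20'); s,S=snap('side','s20')
A=cv2.resize(s[225:350,160:300],None,fx=2.8,fy=2.8,interpolation=cv2.INTER_CUBIC)
B=cv2.resize(im[60:335,130:440],None,fx=1.27,fy=1.27,interpolation=cv2.INTER_CUBIC)
h=min(len(A),len(B)); m=np.hstack([A[:h],B[:h]]); print(m.shape); cv2.imwrite('pics/w20c.png',m[:,:,::-1])
print('button by est', proj(S,[.652,.17,.06]))
E
```

```text
{'time_s': 41.85, 'tool_pos': [0.533, 0.192, 0.255], 'orientation': [-2.042, -2.384, 0.007], 'wrist_force': [0.624, -0.209, -0.344], 'finger_gap': 0.299, 'grip_force': 0.0, 'q': [0.215, 0.352, -0.114, 1.11, -0.0, 1.632]}
(349, 786, 3)
button by est [206.50299322 239.5584426 ]
```

View pics/w20c.png

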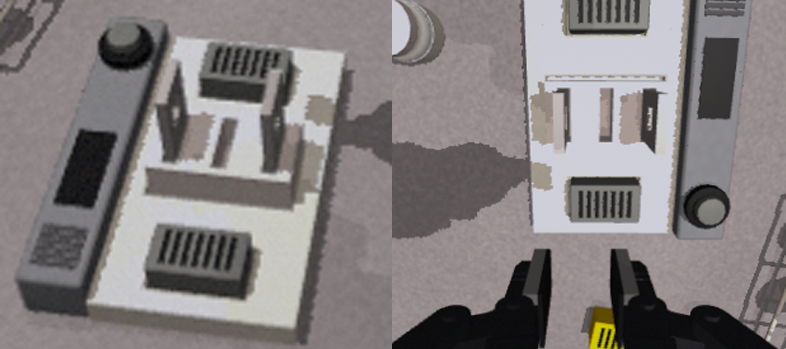

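The view shows both coupons standing in slots 1 and 3, with the rack and cartridges in their pockets. The button cap is at side (204,239) and wrist (380,223), so I'll triangulate it.

```bash
python3 - <<'E'
from h import *
im=cv2.imread('pics/w20.png',0).astype(int); s=cv2.imread('pics/s20.png',0).astype(int)
I=ctrl.camera_info('wrist'); S=ctrl.camera_info('side')
def cap(g,u,v,r,lo,hi):
    m=np.zeros(g.shape,np.uint8); m[v-r:v+r,u-r:u+r]=((g>lo)&(g<hi))[v-r:v+r,u-r:u+r]*255
    n,l,st_,c=cv2.connectedComponentsWithStats(m); k=l[v,u]; return c[k],st_[k]
print(im[223,360:402].tolist()); print(s[239,188:222].tolist())
cw=cap(im,380,223,16,im[223,380]-25,im[223,380]+25); cs=cap(s,204,239,12,s[239,204]-25,s[239,204]+25); print(cw,cs)
o1,d1=ray(I,*cw[0]); o2,d2=ray(S,*cs[0])
t=np.linalg.lstsq(np.stack([d1,-d2],1),o2-o1,rcond=None)[0]; a,b=o1+d1*t[0],o2+d2*t[1]; print(a,b,onz(I,*cw[0],.06))
print(ctrl.observe()['tool_pos'])
E
```

```text
[8, 12, 27, 35, 36, 36, 35, 22, 31, 38, 40, 60, 110, 125, 129, 130, 129, 131, 130, 130, 130, 130, 129, 129, 128, 128, 127, 127, 126, 126, 126, 117, 51, 33, 32, 48, 102, 149, 150, 151, 150, 147]
[139, 134, 135, 137, 141, 142, 132, 71, 16, 30, 64, 113, 114, 112, 116, 115, 112, 113, 110, 105, 73, 37, 26, 12, 19, 27, 70, 121, 102, 75, 43, 56, 103, 138]
(array([381.17721519, 226.23734177]), array([371, 217,  21,  20, 316], dtype=int32)) (array([201.37190083, 236.14876033]), array([192, 227,  24,  24, 242], dtype=int32))
[0.66097735 0.1711552  0.0688987 ] [0.66268795 0.17141693 0.06955397] [0.66481663 0.16834143 0.06      ]
[0.53586382 0.19336598 0.25402492]
```

{"method": "move_arm", "body": {
  "moves": [0.25, -0.046, 0, 0, 0.25, -0.046, 0, 0, 0.25, -0.046, 0, 0, 0.25, -0.046, 0, 0, 0.25, -0.046, -0.1, 0, 0.25, -0.046, -0.2, 0, 0.25, -0.046, -0.29, 0, 0.25, -0.046, -0.32, 0, 0.25, -0.046, -0.33, 0, 0.25, -0.046, -0.33, 0],
  "jaw": -1,
  "grip_force": 20
}}

```text
time_s: 42.95
tool_pos: [0.6615, 0.1711, 0.0889]
orientation: [-2.039, -2.386, 0.005]
wrist_force: [0.4, 0.1, 0.2]
finger_gap: -0.0
grip_force: 0.0
```

{"method": "move_arm", "body": {
  "moves": [0, 0, -0.004, 0, 0, 0, -0.008, 0, 0, 0, -0.012, 0, 0, 0, -0.016, 0, 0, 0, -0.016, 0]
}}

```text
time_s: 43.45
tool_pos: [0.6607, 0.1705, 0.0798]
orientation: [-2.039, -2.385, 0.007]
wrist_force: [0.5, 0.8, -0.2]
finger_gap: 0.001
grip_force: 0.0
```

{"method": "move_arm", "body": {
  "moves": [0, 0, -0.004, 0, 0, 0, -0.008, 0, 0, 0, -0.012, 0, 0, 0, -0.012, 0]
}}

```text
time_s: 43.85
tool_pos: [0.6608, 0.1706, 0.0737]
orientation: [-2.039, -2.385, 0.007]
wrist_force: [-1.2, -0.3, 2.0]
finger_gap: -0.0
grip_force: 1.0
```

{"method": "move_arm", "body": {
  "moves": [0, 0, -0.004, 0, 0, 0, -0.008, 0, 0, 0, -0.012, 0, 0, 0, -0.014, 0, 0, 0, -0.014, 0]
}}

```text
time_s: 44.35
tool_pos: [0.661, 0.1706, 0.0689]
orientation: [-2.04, -2.386, 0.006]
wrist_force: [-4.9, -1.0, 13.4]
finger_gap: -0.003
grip_force: 7.1
```

{"method": "move_arm", "body": {
  "moves": [0, 0, -0.003, 0, 0, 0, -0.003, 0, 0, 0, -0.003, 0]
}}

```text
time_s: 44.65
tool_pos: [0.661, 0.1706, 0.0688]
orientation: [-2.04, -2.386, 0.005]
wrist_force: [-7.9, -1.4, 21.1]
finger_gap: -0.007
grip_force: 10.7
```

{"method": "move_arm", "body": {
  "moves": [0, 0, 0.02, 0, 0, 0, 0.08, 0, 0, 0, 0.16, 0, 0, 0, 0.26, 0, 0, 0, 0.36, 0, -0.1, -0.1, 0.36, 0, -0.2, -0.2, 0.36, 0, -0.3, -0.3, 0.36, 0, -0.4, -0.4, 0.36, 0, -0.4, -0.5, 0.36, 0, -0.4, -0.5, 0.36, 0, -0.4, -0.5, 0.36, 0]
}}

```text
time_s: 45.85
tool_pos: [0.4587, -0.0818, 0.2452]
orientation: [-2.043, -2.382, 0.008]
wrist_force: [0.6, 0.1, 0.3]
finger_gap: -0.0
grip_force: 0.0
```

```bash
python3 - <<'E'
from h import *
st(); s,S=snap('side','s21'); a=cv2.imread('pics/s20.png')[:,:,::-1].astype(int)
d=abs(s.astype(int)-a).max(2)[225:350,160:300]; ys,xs=np.where(d>40); print('changed px',len(ys),(xs.min()+160,xs.max()+160,ys.min()+225,ys.max()+225) if len(ys) else '')
E
```

```text
{'time_s': 45.85, 'tool_pos': [0.459, -0.082, 0.245], 'orientation': [-2.043, -2.382, 0.008], 'wrist_force': [0.598, 0.113, 0.305], 'finger_gap': -0.0, 'grip_force': 0.0, 'q': [-0.333, 0.171, -0.384, 1.021, -0.004, 1.085]}
changed px 332 (np.int64(233), np.int64(299), np.int64(259), np.int64(283))
```

```bash
python3 - <<'E'
from h import *
a=cv2.imread('pics/s20.png',0).astype(int); b=cv2.imread('pics/s21.png',0).astype(int)
m=abs(a-b)>40; m[:225]=0;m[350:]=0;m[:,:160]=0;m[:,300:]=0
print('brighter',(b>a)[m].sum(),'darker',(b<a)[m].sum())
for r,ar,c in rects(m,5): print(cv2.boundingRect(c),ar)
# dark-coupon edges rows: same in both?
for v in (256,264,272): print(a[v,248:270].tolist(),b[v,248:270].tolist())
E
```

```text
brighter 324 darker 2
(282, 261, 18, 23) 205.5
(269, 259, 11, 11) 75.5
[50, 47, 47, 49, 45, 50, 79, 139, 157, 155, 141, 75, 52, 45, 39, 71, 117, 155, 203, 202, 203, 203] [47, 48, 44, 48, 49, 46, 82, 144, 162, 159, 145, 72, 52, 43, 33, 69, 115, 150, 191, 194, 192, 192]
[203, 199, 201, 204, 191, 164, 157, 156, 144, 76, 55, 60, 68, 133, 202, 202, 201, 203, 202, 205, 198, 183] [195, 193, 193, 193, 187, 168, 163, 161, 147, 76, 53, 62, 65, 125, 193, 196, 191, 193, 190, 191, 192, 194]
[203, 204, 203, 203, 192, 124, 72, 71, 69, 62, 65, 66, 57, 76, 126, 142, 139, 138, 127, 108, 161, 202] [193, 193, 192, 194, 179, 118, 67, 71, 67, 58, 62, 63, 57, 75, 118, 133, 133, 133, 123, 102, 153, 194]
```

The only change is that the arm's shadow has gone; nothing in the station moved. I'm handing in.

```bash
python3 -c "
from cell import ctrl
print(ctrl.hand_in())"
```

```text
the job is handed in; nothing more can be done
None
```

The rack, both grey cartridges and the two coupons that were hanging are in place, the start button was pressed to its stop (21 N), and the job is handed in at about 46 s; no pass/fail verdict came back.

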